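Pack up the bench after sawing

TASK

Pack up after sawing: hang every pair of ear defenders that stands on the bench over the bar of the rail, with the crown pad resting on the bar and one cup hanging on each side of it, and lay every pine block from the top of the small grey drawer unit flat on the floor of its open drawer. Then push the drawer fully shut; leave the small grey tin behind the vice where it is.

Things in the scene. Friction and masses are not known exactly. Their poses are not given: they have to be found in the camera images.
- muff_0: black ear defenders standing on their two cups as an arch, 122 wide (x) x 64 x 150 tall mm. Origin: midway between the cups at their undersides, z up. Cups at x = +-46, 70 tall, 59 clear between them. Rubber crown pad on top: 42 along x, 36 along y, z = 124 (its notched underside, which rests on the bar) to 150; grip its flat y faces, fingertips not far below its underside. Beside it the band slopes to the legs
- muff_1: black ear defenders standing on their two cups as an arch, 122 wide (x) x 64 x 150 tall mm. Origin: midway between the cups at their undersides, z up. Cups at x = +-46, 70 tall, 59 clear between them. Rubber crown pad on top: 42 along x, 36 along y, z = 124 (its notched underside, which rests on the bar) to 150; grip its flat y faces, fingertips not far below its underside. Beside it the band slopes to the legs
- muff_2: black ear defenders standing on their two cups as an arch, 122 wide (x) x 64 x 150 tall mm. Origin: midway between the cups at their undersides, z up. Cups at x = +-46, 70 tall, 59 clear between them. Rubber crown pad on top: 42 along x, 36 along y, z = 124 (its notched underside, which rests on the bar) to 150; grip its flat y faces, fingertips not far below its underside. Beside it the band slopes to the legs
- pine_block_0: pine block, 45 mm along x, 60 mm along y, 30 mm tall, 0.06 kg, on the flat top of the grey drawer unit (top 165 mm over the bench, blocks in a row 62 mm apart). Origin: centre of its underside; the ends of its 60 mm length are free, its long sides are 17 mm from its neighbours: grip it end to end, along y
- pine_block_1: pine block, 45 mm along x, 60 mm along y, 30 mm tall, 0.06 kg, on the flat top of the grey drawer unit (top 165 mm over the bench, blocks in a row 62 mm apart). Origin: centre of its underside; the ends of its 60 mm length are free, its long sides are 17 mm from its neighbours: grip it end to end, along y
- pine_block_2: pine block, 45 mm along x, 60 mm along y, 30 mm tall, 0.06 kg, on the flat top of the grey drawer unit (top 165 mm over the bench, blocks in a row 62 mm apart). Origin: centre of its underside; the ends of its 60 mm length are free, its long sides are 17 mm from its neighbours: grip it end to end, along y
- rail_mid (a point): middle of the hanging rail's level steel bar, on the bar's axis, 136 mm over the bench. Bar 20 mm thick, along this point's y axis (its top at 146 mm); posts 170 mm to either side along y (collars 28 mm thick), so about 310 mm of bar are free. Fixed. Ear defenders fit on it 95 mm apart
- drawer_floor (a point): centre of the drawer's inner floor, 102 mm over the bench (the unit stands on a raised plywood board). Inside 190 mm (x) by 110 mm (y), walls 41 mm high. -x: the way it opens (to the robot's right). Opened by q, the inside from x = -95 mm to -99 mm + q lies clear of the fixed grey steel unit and is loaded from above. Three blocks fit one behind another, long along y, at x = -66, -12, 42 mm, y = 0
- drawer_face (a point): middle of the outer face of the drawer's front panel, 143 mm over the bench (panel 132 mm wide, upper edge 15 mm above this point); a pull lip sticks out 13 mm, its upper side 28 mm below this point. Axes as drawer_floor: push along +x to shut
- drawer (a joint): how far the drawer is open, m: 0 shut, 0.175 fully open (starts 0.168 to 0.175). It slides with about 1 N of friction, has no spring, and stops dead when shut
- hardener_tin: small grey tin, 63 mm across, 60 mm tall, bystander standing behind the bench vice; origin: centre of the underside

How it is judged:
By the outcome, as a careful person would: the job done as asked, in the order asked, and still so for the second after the job is handed in, with the robot touching nothing.
Of muff_0, muff_1, muff_2 only 2 to 3 are there at a start; the rules pass over those that are not, and their reading is None.
Of pine_block_0, pine_block_1, pine_block_2 only 2 to 3 are there at a start; the rules pass over those that are not, and their reading is None.
At some moment in a run one of muff_0, muff_1, muff_2 may be knocked a few centimetres aside while the robot is not near it.
It also fails if it takes over 210 s, if anything falls off the work surface, if the arm or the gripper's body presses on something with over 40 N, if the wrist force passes 120 N, or if a joint passes its speed limit or range.

ROBOT

A 7-joint arm with a two-finger parallel gripper is mounted at the origin on a cart in front of the work surface, level with it; the furniture and walls round the work are solid. World frame = base frame: x ahead of the robot, y to its left, z up, the work surface at z = 0. Lengths are in mm, angles in rad, forces in N, time in s.
With the tool pointing down it reaches from about 400 to 875 mm from the base axis. Payload 19.3 kg.
Tool frame: the origin (TCP) lies midway between the tips of the shut fingers; the grasp point (between the pads) lies 19 mm behind it; z points along the fingers, y is the line along which they close (so a half turn about z gives the same grasp; the last joint's range is limited). The gripper opens to 85 mm and grips with 20 to 120 N. Pads are 22 mm wide; open, the fingers measure 114 mm over their backs; the gripper's body (76 mm by 85 mm) begins 54 mm behind the grasp point. The pads swing forward as they close: fully open they stand 13 mm farther back than shut.
Start: joints at [1.194, 0.521, -0.036, 1.599, 0.021, 1.021, -0.113], TCP at [188.728, -595.816, 231.291] pointing down, gripper open.
Joint ranges: [-2.91, 2.91], [-0.3, 2.13], [-1.5, 1.42], [0.17, 2.43], [-1.26, 4.41], [0.16, 1.93], [-2.52, 2.52]. Speed limits (rad/s): [1.89, 1.89, 2.39, 2.39, 3.01, 3.01, 3.01].

INTERFACE

Orientations are given as a unit quaternion [x, y, z, w].
In Python, from workcell import env, cams, finder gives the robot as it stands.
- The arm moves only by the tool jog_arm, never from a script. Its argument "rows" is a list of rows, each an object of numbers: "x", "y", "z": the shift along the tool's x, y, z in mm; "ax", "ay", "az": the turn, a rotation vector about the tool's x, y, z in rad; "fingers": the closure, from 0 (fully open) to 1 (shut). A call has 1 to 12 rows; each row shifts and turns the commanded pose from where the row before left it, along the tool's axes as they then stand; what a row does not reach is not made up. A row lasts 1/12 s, in which the tool goes at most 41.7 mm and 7.16 degrees, less where a joint would pass 70% of its speed; a pose out of reach is approached as far as the arm can. A call with a gripper value outside its range is refused whole. The fingers move at their own pace and stop on an object; the grip force is fixed at half the most. Time passes only in rows, so rows that do not move let the fingers close. It gives the time, the measured TCP pose, the force, the opening and the grip force at its end, in the units of the state.
- env.get_state(): the state, without advancing time (a new reading comes with each control period).
- cams.get_image(name): name is "scene" or "top" or "wrist"; returns a dict with "color" (400x640x3 uint8, red, green, blue), "mtx" (3x3 intrinsics, pixels), "extrinsics" (4x4, takes a point from camera to world coordinates); the wrist camera has in their place "mount" (4x4, takes a point from camera to tool coordinates, whose origin is the TCP and whose axes are the flange's). Camera axes: x right, y down, z forward; pixel columns grow to the right and rows downward; lengths in mm; the calibration is good to about 2 mm. A picture is of the moment at which its call begins: read the wrist's pose just before it. There is no depth.
- env.hand_in(): hands the job in; it is judged then, once.
Trained networks look in the newest picture that a camera, given by its name, has taken for a name from the list of things; names that differ only in an ending like _2 or _b are one class to them, and where a whole thing is asked for, a point or a joint stands for the part that bears it (a point fixed in the world has none). Each returns a list of dicts, best first, with "p" (0 to 1); they miss things now and then, are a little off and sometimes report something else, mostly with a low value. They report only what shows in the picture. A call takes as long as a camera call.
- finder.masks_of(camera, query): "mask" (400x640 bool, what is visible of it) and "location" ([column, row] in pixels, amid what is visible of it).
The state is a dict: "time": time; "joints": joint angles; "joint_vel": joint speeds; "joint_torque": joint torques, N m; "tool_pos": TCP position; "orientation": TCP orientation; "force": force on the tool from outside, world axes, zero at the start; "ft_torque": the same for the moment, N m; "width": opening from 0.0 (shut) to 1.0 (fully open); "finger_force": force on a finger pad.
Only numpy, scipy, OpenCV 4.12 (cv2) and the standard library are available. Lean on these libraries where they do the work, as an engineer would, in place of code of your own. Each camera call takes 0.05 s, during which the arm holds its last target. There are 200 camera calls.

## Working session

There is one attempt and no reset: what is moved stays moved. The work goes in short steps, Python scripts to look and compute and a tool call to move; the robot and the scene stay as the last step left them, time stands still between calls to the robot, and variables do not carry over. Pictures are saved under pics/ and viewed, at most 14 in all, crops included, and the job is handed in when it is done.

Besides the shell and the picture viewer there is one more tool, called after ">>>" as name(argument=value, ...), one argument or row to a line, values as JSON. jog_arm: Moves the arm, as the interface text tells. Its arguments: {"type":"object","properties":{"rows":{"type":"array","items":{"type":"object","properties":{"x":{"type":"number"},"y":{"type":"number"},"z":{"type":"number"},"ax":{"type":"number"},"ay":{"type":"number"},"az":{"type":"number"},"fingers":{"type":"number"}}}}},"required":["rows"]}

```bash
mkdir -p pics; ls; cat > h.py <<'E'
import numpy as np, cv2
from workcell import env, cams, finder
from scipy.spatial.transform import Rotation as R
def pic(n,f):
    im=cams.get_image(n); cv2.imwrite('pics/'+f,im['color'][:,:,::-1]); return im
def ext(im,st=None):
    if 'extrinsics' in im: return np.array(im['extrinsics'])
    T=np.eye(4); T[:3,:3]=R.from_quat(st['orientation']).as_matrix(); T[:3,3]=st['tool_pos']
    return T@np.array(im['mount'])
def onz(im,E,uv,z):
    d=E[:3,:3]@np.linalg.inv(im['mtx'])@[uv[0],uv[1],1]; o=E[:3,3]
    return o+d*(z-o[2])/d[2]
def proj(im,E,p):
    q=np.linalg.inv(E)@np.r_[p,1]; q=np.array(im['mtx'])@q[:3]; return q[:2]/q[2]
E
python3 - <<'E'
from h import *
st=env.get_state(); print({k:np.round(v,3) for k,v in st.items()})
for n in ['scene','top']:
    im=pic(n,n+'0.png'); E=ext(im); print(n,np.round(im['mtx'],1).tolist(),np.round(E,2).tolist())
    for q,z in [('muff_0',150),('pine_block_0',195),('rail_mid',146),('drawer',143),('hardener_tin',60)]:
        try:
            for r in finder.masks_of(n,q):
                m=r['mask'];ys,xs=np.nonzero(m)
                print(q,round(r['p'],2),np.round(r['location']),[xs.min(),xs.max(),ys.min(),ys.max()],np.round(onz(im,E,r['location'],z)))
        except Exception as e: print(q,e)
E
```

```text
pics
{'time': np.float64(0.0), 'joints': array([ 1.194,  0.522, -0.036,  1.6  ,  0.021,  1.021, -0.113]), 'joint_vel': array([-0.001,  0.   ,  0.001, -0.   , -0.   ,  0.   , -0.001]), 'joint_torque': array([ 3.0000e-03, -9.2709e+01,  1.9810e+00, -3.6992e+01,  1.8000e-02,
        8.0000e-03,  0.0000e+00]), 'tool_pos': array([ 188.646, -595.488,  230.71 ]), 'orientation': array([ 0.988,  0.153, -0.   , -0.001]), 'force': array([ 0.3  , -0.708,  0.033]), 'ft_torque': array([-0.021, -0.014,  0.012]), 'finger_force': np.float64(0.0), 'width': np.float64(1.0)}
scene [[377.5, 0.0, 320.3], [0.0, 377.5, 198.2], [0.0, 0.0, 1.0]] [[-0.86, -0.23, 0.45, -10.38], [-0.51, 0.43, -0.75, 831.15], [-0.02, -0.88, -0.48, 650.59], [0.0, 0.0, 0.0, 1.0]]
muff_0 0.71 [367. 188.] [np.int64(344), np.int64(376), np.int64(171), np.int64(219)] [371. -62. 150.]
pine_block_0 0.94 [237. 263.] [np.int64(219), np.int64(257), np.int64(247), np.int64(278)] [427. 421. 195.]
pine_block_0 0.84 [284. 235.] [np.int64(265), np.int64(298), np.int64(222), np.int64(248)] [402. 300. 195.]
rail_mid 0.62 [324. 168.] [np.int64(292),
[... 605 characters left out ...]
(368), np.int64(204), np.int64(242)] [ 428. -138.  150.]
pine_block_0 0.91 [219. 226.] [np.int64(207), np.int64(226), np.int64(214), np.int64(236)] [421. 269. 195.]
pine_block_0 0.74 [174. 220.] [np.int64(165), np.int64(183), np.int64(210), np.int64(230)] [437. 401. 195.]
rail_mid 0.63 [380. 176.] [np.int64(314), np.int64(434), np.int64(170), np.int64(192)] [ 577. -211.  146.]
drawer 0.83 [270. 224.] [np.int64(235), np.int64(302), np.int64(206), np.int64(248)] [430. 131. 143.]
hardener_tin 0.79 [444. 193.] [np.int64(432), np.int64(455), np.int64(183), np.int64(199)] [ 537. -437.   60.]
hardener_tin 0.39 [220. 227.] [np.int64(207), np.int64(226), np.int64(215), np.int64(235)] [435. 302.  60.]
```

```bash
python3 - <<'E'
import cv2
a=cv2.imread('pics/scene0.png');b=cv2.imread('pics/top0.png')
cv2.imwrite('pics/s0c.png',cv2.resize(a[100:300,180:440],None,fx=3,fy=3,interpolation=2))
cv2.imwrite('pics/t0c.png',cv2.resize(b[140:300,130:480],None,fx=2.28,fy=2.28,interpolation=2))
E
```

```text
(no output)
```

View pics/s0c.png

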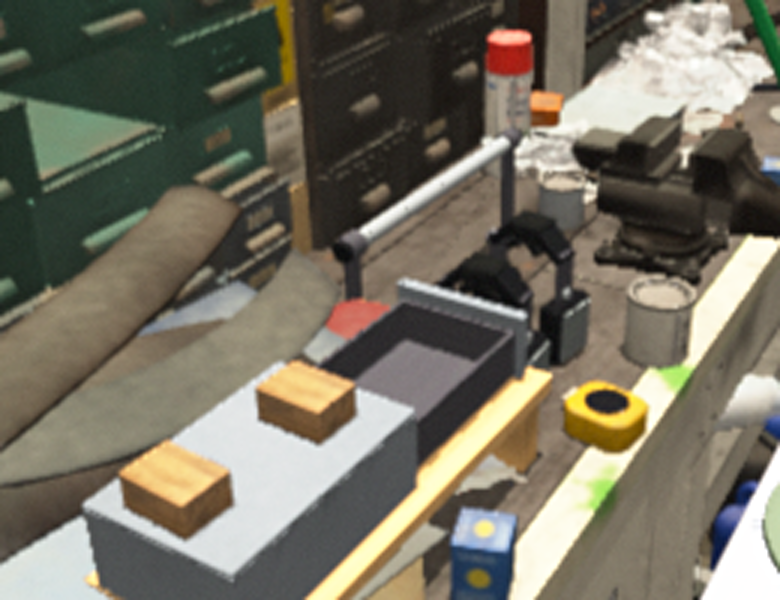

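View pics/t0c.png

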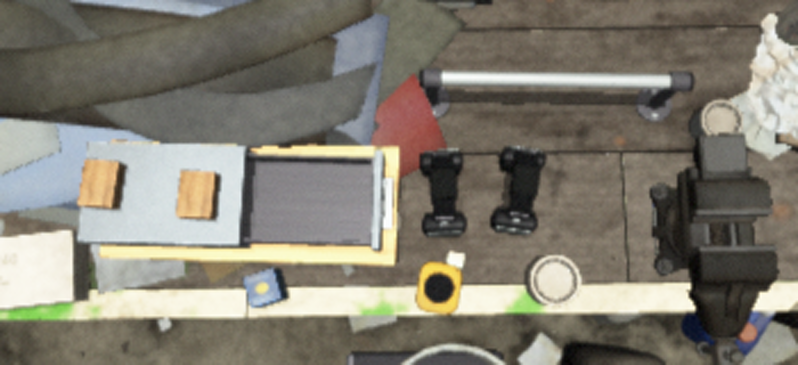

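The scene has two muffs, arched along world x and standing between the drawer and the vice. The rail bar runs along world y. There are two blocks on the unit, and the drawer opens toward −y. In the top crop the muffs are at about (442,192) and (518,190), the bar runs from (440,78) to (675,82), the blocks are at (102,183) and (197,195), and the bystander tin is at (720,118).

I'll raise the arm and level the yaw, then move over the muffs.

>>> jog_arm(
  rows=[
    {"az": 0.1,"z": -17},
    {"az": 0.1,"z": -17},
    {"az": 0.107,"z": -17},
    {"z": -17},
    {"z": -17},
    {"z": -17},
    {"z": -17},
    {"z": -17},
    {"z": -17},
    {"z": -17},
    {"y": -10},
    {"y": -20},
  ],
)

```text
$.rows[0]: bad value
```

>>> jog_arm(
  rows=[
    {"x": 20,"y": -25},
    {"x": 25,"y": -25},
    {"x": 25,"y": -25},
    {"x": 25,"y": -25},
    {"x": 25,"y": -25},
    {"x": 25,"y": -25},
    {"x": 25,"y": -25},
    {"x": 25,"y": -25},
    {"x": 25,"y": -25},
    {"x": 20,"y": -25},
    {"x": 20,"y": -25},
    {"x": 20,"y": -25},
  ],
)

```text
$.rows[0]: bad value
```

>>> jog_arm(
  rows=[
    {"x": 12,"y": -25},
    {"y": -25},
    {"y": -25},
    {"y": -25},
    {"y": -25},
    {"y": -25},
    {"y": -20},
    {"y": -5},
    {},
  ],
)

```text
$.rows[0]: bad value
```

```bash
cat > look.py <<'E'
import sys
from h import *
st=env.get_state(); print(round(st['time'],1),np.round(st['tool_pos'],1),np.round(st['orientation'],4))
im=pic('wrist',sys.argv[1]); E=ext(im,st); print(np.round(im['mtx'],1).tolist(),np.round(im['mount'],2).tolist())
for a in sys.argv[2:]:
    q,z=a.split(','); z=float(z)
    for r in finder.masks_of('wrist',q):
        ys,xs=np.nonzero(r['mask']); 
        (c,wh,ang)=cv2.minAreaRect(np.c_[xs,ys].astype(np.float32)); bp=cv2.boxPoints((c,wh,ang))
        print(q,round(r['p'],2),np.round(r['location']),'at',np.round(onz(im,E,r['location'],z)),'box',np.round(bp).tolist(),[np.round(onz(im,E,b,z)[:2]).tolist() for b in bp])
E
python3 look.py w1.png muff_0,150 rail_mid,146
```

```text
0.6 [ 188.7 -595.8  231.3] [0.9883 0.1528 0.     0.    ]
[[307.5, 0.0, 318.0], [0.0, 307.5, 195.5], [0.0, 0.0, 1.0]] [[0.0, -0.96, -0.27, 69.7], [1.0, 0.0, 0.0, -0.42], [-0.0, -0.27, 0.96, -144.11], [0.0, 0.0, 0.0, 1.0]]
```

View pics/w1.png

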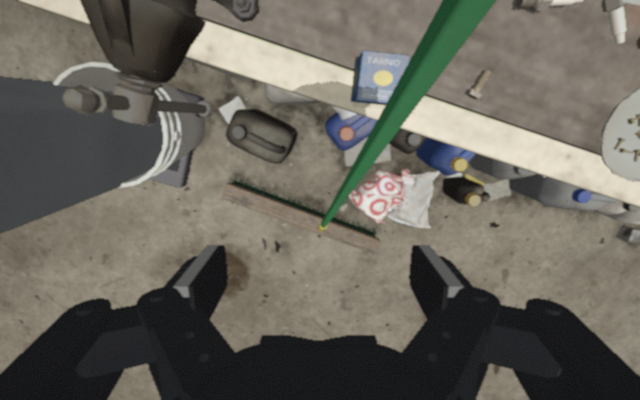

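The wrist view shows the vice at upper left and a green pole leaning ahead and to the right of the tool, so I'll go left and up first. The call was refused as a bad value, so rows probably need every key.

>>> jog_arm(
  rows=[
    {"x": 0,"y": -10,"z": -15,"ax": 0,"ay": 0,"az": 0,"fingers": 0},
    {"x": 0,"y": -10,"z": -17,"ax": 0,"ay": 0,"az": 0.1,"fingers": 0},
    {"x": 0,"y": -10,"z": -17,"ax": 0,"ay": 0,"az": 0.1,"fingers": 0},
    {"x": 0,"y": -10,"z": -17,"ax": 0,"ay": 0,"az": 0.107,"fingers": 0},
    {"x": 0,"y": -10,"z": -17,"ax": 0,"ay": 0,"az": 0,"fingers": 0},
    {"x": 0,"y": -15,"z": -17,"ax": 0,"ay": 0,"az": 0,"fingers": 0},
    {"x": 0,"y": -15,"z": -17,"ax": 0,"ay": 0,"az": 0,"fingers": 0},
    {"x": 0,"y": -15,"z": -17,"ax": 0,"ay": 0,"az": 0,"fingers": 0},
    {"x": 0,"y": -15,"z": -17,"ax": 0,"ay": 0,"az": 0,"fingers": 0},
    {"x": 10,"y": -20,"z": -17,"ax": 0,"ay": 0,"az": 0,"fingers": 0},
    {"x": 10,"y": -20,"z": 0,"ax": 0,"ay": 0,"az": 0,"fingers": 0},
    {"x": 10,"y": -20,"z": 0,"ax": 0,"ay": 0,"az": 0,"fingers": 0},
  ],
)

```text
time: 1.75
tool_pos: [209.9, -426.3, 400.3]
orientation: [1.0, -0.0, 0.001, 0.001]
force: [1.2, -0.2, -0.0]
width: 1.001
finger_force: 0.0
```

>>> jog_arm(
  rows=[
    {"x": 20,"y": -20,"z": 0,"ax": 0,"ay": 0,"az": 0,"fingers": 0},
    {"x": 22,"y": -28,"z": 0,"ax": 0,"ay": 0,"az": 0,"fingers": 0},
    {"x": 22,"y": -28,"z": 0,"ax": 0,"ay": 0,"az": 0,"fingers": 0},
    {"x": 22,"y": -28,"z": 0,"ax": 0,"ay": 0,"az": 0,"fingers": 0},
    {"x": 22,"y": -28,"z": 0,"ax": 0,"ay": 0,"az": 0,"fingers": 0},
    {"x": 22,"y": -28,"z": 0,"ax": 0,"ay": 0,"az": 0,"fingers": 0},
    {"x": 22,"y": -28,"z": 0,"ax": 0,"ay": 0,"az": 0,"fingers": 0},
    {"x": 22,"y": -28,"z": 0,"ax": 0,"ay": 0,"az": 0,"fingers": 0},
    {"x": 22,"y": -28,"z": 0,"ax": 0,"ay": 0,"az": 0,"fingers": 0},
    {"x": 22,"y": -28,"z": 0,"ax": 0,"ay": 0,"az": 0,"fingers": 0},
    {"x": 15,"y": -28,"z": 0,"ax": 0,"ay": 0,"az": 0,"fingers": 0},
    {"x": 0,"y": -20,"z": 0,"ax": 0,"ay": 0,"az": 0,"fingers": 0},
  ],
)

```text
time: 2.75
tool_pos: [444.6, -104.2, 399.1]
orientation: [1.0, 0.001, 0.0, -0.001]
force: [-0.8, -0.0, -0.4]
width: 0.996
finger_force: 0.0
```

```bash
python3 look.py w2.png muff_0,150 rail_mid,146
```

```text
2.8 [ 444.6 -104.2  399.1] [ 1.0e+00  1.2e-03  2.0e-04 -6.0e-04]
[[307.5, 0.0, 318.0], [0.0, 307.5, 195.5], [0.0, 0.0, 1.0]] [[0.0, -0.96, -0.27, 69.54], [1.0, 0.0, 0.0, -0.61], [-0.0, -0.27, 0.96, -144.11], [0.0, 0.0, 0.0, 1.0]]
muff_0 0.77 [345. 156.] at [ 456. -138.  150.] box [[316.0, 191.0], [330.0, 113.0], [372.0, 120.0], [358.0, 199.0]] [[409.0, -100.0], [509.0, -118.0], [500.0, -171.0], [398.0, -157.0]]
muff_0 0.59 [267. 159.] at [452. -38. 150.] box [[248.0, 119.0], [295.0, 117.0], [299.0, 196.0], [252.0, 198.0]] [[501.0, -16.0], [504.0, -74.0], [402.0, -78.0], [399.0, -16.0]]
muff_0 0.18 [537.  92.] at [ 534. -369.  150.] box [[504.0, 71.0], [569.0, 71.0], [569.0, 115.0], [504.0, 115.0]] [[558.0, -325.0], [558.0, -402.0], [507.0, -414.0], [507.0, -333.0]]
rail_mid 0.61 [400.  57.] at [ 574. -200.  146.] box [[232.0, 79.0], [233.0, 33.0], [551.0, 43.0], [550.0, 89.0]] [[549.0, 2.0], [599.0, -4.0], [589.0, -378.0], [538.0, -386.0]]
```

View pics/w2.png

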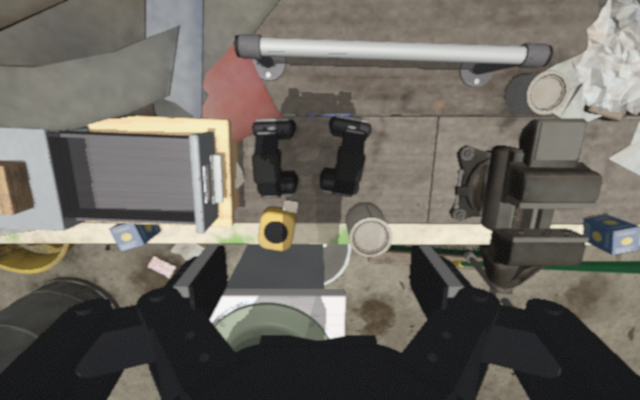

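```bash
python3 - <<'E'
import cv2
b=cv2.imread('pics/w2.png')
c=cv2.convertScaleAbs(b[105:205,240:380],alpha=2.5,beta=10)
cv2.imwrite('pics/w2c.png',cv2.resize(c,None,fx=5.5,fy=5.5,interpolation=2))
E
```

```text
(no output)
```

View pics/w2c.png

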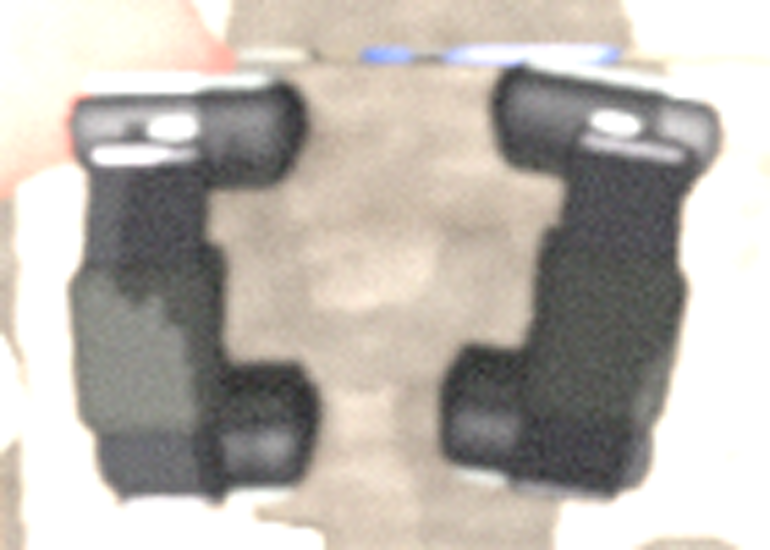

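The crop shows both pads: left pad centre at about px (266.9,168.6) with yaw near +0.06, right pad at about (349.3,166.8) with yaw near −0.18. Next I'll work out the pad and bar positions.

```bash
python3 - <<'E'
from h import *
b=cv2.imread('pics/w2.png').astype(int)
st=env.get_state(); im=cams.get_image('wrist'); E=ext(im,st)
for p in [(266.9,168.6),(349.3,166.8)]: print(np.round(onz(im,E,p,150),1))
# bar: bright grey columns
P=[]
for u in range(280,515,5):
    s=b[20:75,u].min(axis=1); g=np.diff(s.astype(float))
    r=np.nonzero(s>165)[0]
    if len(r)>6: P.append((u,20+r.min(),20+r.max()))
P=np.array(P); print(P[::8].tolist())
k=np.polyfit(P[:,0],(P[:,1]+P[:,2])/2,1); 
for u in [262,395,527]: print(u,np.round(onz(im,E,(u,np.polyval(k,u)),138),1))
# collars ends in px ~ bar ends
for n in ['top']:
    im=cams.get_image(n); E=ext(im); c=im['color'].astype(int)
    P=[]
    for u in range(330,420,5):
        s=c[160:190,u].min(axis=1); r=np.nonzero(s>150)[0]
        if len(r)>2: P.append((u,160+r.mean()))
    P=np.array(P); k=np.polyfit(P[:,0],P[:,1],1)
    for u in [320,376,430]: print('top',u,np.round(onz(im,E,(u,np.polyval(k,u)),138),1))
E
```

```text
[437.2 -39.1 150. ]
[ 439.9 -146.   150. ]
[[280, 39, 53], [320, 41, 54], [360, 42, 55], [400, 44, 57], [440, 45, 58], [480, 46, 60]]
262 [585.8 -37.6 138. ]
395 [ 580.9 -198.1  138. ]
527 [ 576.  -358.7  138. ]
top 320 [571.1 -24.5 138. ]
top 376 [ 600.1 -201.2  138. ]
top 430 [ 628.3 -373.3  138. ]
```

>>> jog_arm(
  rows=[
    {"x": -1,"y": -7,"z": 10,"ax": 0,"ay": 0,"az": -0.06,"fingers": 0},
    {"x": -1,"y": -10,"z": 20,"ax": 0,"ay": 0,"az": 0,"fingers": 0},
    {"x": -1,"y": -10,"z": 20,"ax": 0,"ay": 0,"az": 0,"fingers": 0},
    {"x": -1,"y": -10,"z": 20,"ax": 0,"ay": 0,"az": 0,"fingers": 0},
    {"x": 0,"y": -10,"z": 20,"ax": 0,"ay": 0,"az": 0,"fingers": 0},
    {"x": 0,"y": -10,"z": 20,"ax": 0,"ay": 0,"az": 0,"fingers": 0},
    {"x": 0,"y": -8,"z": 20,"ax": 0,"ay": 0,"az": 0,"fingers": 0},
    {"x": 0,"y": 0,"z": 10,"ax": 0,"ay": 0,"az": 0,"fingers": 0},
    {"x": 0,"y": 0,"z": 0,"ax": 0,"ay": 0,"az": 0,"fingers": 0},
  ],
)

```text
time: 3.75
tool_pos: [434.4, -43.3, 257.8]
orientation: [1.0, 0.03, -0.001, -0.0]
force: [-0.3, -0.0, 0.4]
width: 1.0
finger_force: 0.0
```

```bash
python3 look.py w3.png muff_0,150 | sed 1d; python3 -c "
import cv2
b=cv2.imread('pics/w3.png')
cv2.imwrite('pics/w3c.png',cv2.resize(cv2.convertScaleAbs(b[90:290,200:440],alpha=2.2,beta=10),None,fx=3,fy=3,interpolation=2))"
```

```text
[[307.5, 0.0, 318.0], [0.0, 307.5, 195.5], [0.0, 0.0, 1.0]] [[0.0, -0.96, -0.27, 69.57], [1.0, 0.0, 0.0, -0.58], [-0.0, -0.27, 0.96, -144.11], [0.0, 0.0, 0.0, 1.0]]
muff_0 0.8 [310. 170.] at [454. -35. 150.] box [[282.0, 111.0], [342.0, 111.0], [342.0, 227.0], [282.0, 227.0]] [[500.0, -10.0], [503.0, -58.0], [405.0, -66.0], [402.0, -13.0]]
muff_0 0.73 [420. 178.] at [ 453. -127.  150.] box [[357.0, 214.0], [389.0, 105.0], [476.0, 131.0], [444.0, 240.0]] [[418.0, -77.0], [510.0, -94.0], [494.0, -167.0], [399.0, -157.0]]
```

View pics/w3c.png

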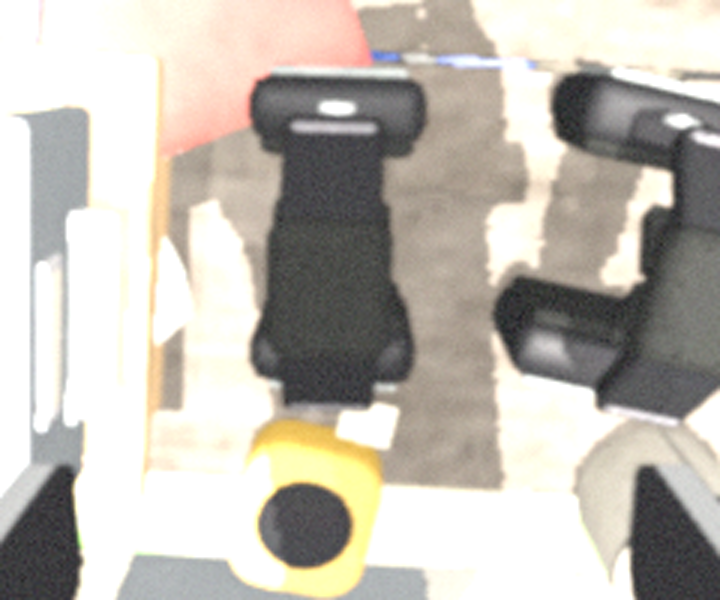

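```bash
python3 - <<'E'
from h import *
st=env.get_state(); im=cams.get_image('wrist'); E=ext(im,st)
print(np.round(onz(im,E,(310.3,183.3),150),1))
for c in [(270,216),(395,216),(265,345),(392,350)]: print(np.round(onz(im,E,(200+c[0]/3,90+c[1]/3),150),1))
# right pad top
print(np.round(onz(im,E,(200+690/3,90+300/3),150),1))
E
```

```text
[443.6 -35.8 150. ]
[460.8 -18.  150. ]
[462.9 -52.7 150. ]
[423.2 -17.9 150. ]
[423.8 -54.6 150. ]
[ 443.7 -138.2  150. ]
```

>>> jog_arm(
  rows=[
    {"x": 9,"y": -7,"z": 0,"ax": 0,"ay": 0,"az": 0.03,"fingers": 0},
    {"x": 0,"y": 0,"z": 15,"ax": 0,"ay": 0,"az": 0,"fingers": 0},
    {"x": 0,"y": 0,"z": 25,"ax": 0,"ay": 0,"az": 0,"fingers": 0},
    {"x": 0,"y": 0,"z": 25,"ax": 0,"ay": 0,"az": 0,"fingers": 0},
    {"x": 0,"y": 0,"z": 25,"ax": 0,"ay": 0,"az": 0,"fingers": 0},
    {"x": 0,"y": 0,"z": 25,"ax": 0,"ay": 0,"az": 0,"fingers": 0},
    {"x": 0,"y": 0,"z": 15,"ax": 0,"ay": 0,"az": 0,"fingers": 0},
    {"x": 0,"y": 0,"z": 8,"ax": 0,"ay": 0,"az": 0,"fingers": 0},
    {"x": 0,"y": 0,"z": 0,"ax": 0,"ay": 0,"az": 0,"fingers": 0},
  ],
)

```text
time: 4.65
tool_pos: [443.8, -35.3, 120.8]
orientation: [1.0, 0.015, -0.0, 0.0]
force: [0.1, 0.6, 0.0]
width: 0.995
finger_force: 0.0
```

>>> jog_arm(
  rows=[
    {"x": 0,"y": 0,"z": 0,"ax": 0,"ay": 0,"az": 0,"fingers": 1},
    {"x": 0,"y": 0,"z": 0,"ax": 0,"ay": 0,"az": 0,"fingers": 1},
    {"x": 0,"y": 0,"z": 0,"ax": 0,"ay": 0,"az": 0,"fingers": 1},
    {"x": 0,"y": 0,"z": 0,"ax": 0,"ay": 0,"az": 0,"fingers": 1},
    {"x": 0,"y": 0,"z": 0,"ax": 0,"ay": 0,"az": 0,"fingers": 1},
    {"x": 0,"y": 0,"z": 0,"ax": 0,"ay": 0,"az": 0,"fingers": 1},
    {"x": 0,"y": 0,"z": 0,"ax": 0,"ay": 0,"az": 0,"fingers": 1},
    {"x": 0,"y": 0,"z": 0,"ax": 0,"ay": 0,"az": 0,"fingers": 1},
    {"x": 0,"y": 0,"z": 0,"ax": 0,"ay": 0,"az": 0,"fingers": 1},
    {"x": 0,"y": 0,"z": 0,"ax": 0,"ay": 0,"az": 0,"fingers": 1},
  ],
)

```text
time: 5.48
tool_pos: [444.3, -35.1, 122.2]
orientation: [1.0, 0.015, 0.001, 0.0]
force: [-3.2, -1.4, 15.0]
width: 0.411
finger_force: 59.2
```

>>> jog_arm(
  rows=[
    {"x": 0,"y": 0,"z": -8,"ax": 0,"ay": 0,"az": 0,"fingers": 1},
    {"x": 0,"y": 0,"z": -15,"ax": 0,"ay": 0,"az": 0,"fingers": 1},
    {"x": 0,"y": 0,"z": -22,"ax": 0,"ay": 0,"az": 0,"fingers": 1},
    {"x": 0,"y": 0,"z": -25,"ax": 0,"ay": 0,"az": 0,"fingers": 1},
    {"x": 0,"y": 0,"z": -25,"ax": 0,"ay": 0,"az": 0,"fingers": 1},
    {"x": 0,"y": 0,"z": -25,"ax": 0,"ay": 0,"az": 0,"fingers": 1},
    {"x": 0,"y": 0,"z": -25,"ax": 0,"ay": 0,"az": 0,"fingers": 1},
    {"x": 0,"y": 0,"z": -20,"ax": 0,"ay": 0,"az": 0,"fingers": 1},
    {"x": 0,"y": 0,"z": -10,"ax": 0,"ay": 0,"az": 0,"fingers": 1},
    {"x": 0,"y": 0,"z": 0,"ax": 0,"ay": 0,"az": 0,"fingers": 1},
  ],
)

```text
time: 6.32
tool_pos: [444.4, -34.9, 298.2]
orientation: [1.0, 0.015, 0.002, 0.0]
force: [-0.7, -0.4, -3.1]
width: 0.411
finger_force: 60.8
```

>>> jog_arm(
  rows=[
    {"x": 0,"y": 0,"z": 0,"ax": 0,"ay": 0,"az": 0.06,"fingers": 1},
    {"x": 8,"y": 6,"z": 0,"ax": 0,"ay": 0,"az": 0,"fingers": 1},
    {"x": 16,"y": 11,"z": 0,"ax": 0,"ay": 0,"az": 0,"fingers": 1},
    {"x": 20,"y": 12,"z": 0,"ax": 0,"ay": 0,"az": 0,"fingers": 1},
    {"x": 20,"y": 12,"z": 0,"ax": 0,"ay": 0,"az": 0,"fingers": 1},
    {"x": 20,"y": 12,"z": 0,"ax": 0,"ay": 0,"az": 0,"fingers": 1},
    {"x": 20,"y": 12,"z": 0,"ax": 0,"ay": 0,"az": 0,"fingers": 1},
    {"x": 20,"y": 12,"z": 0,"ax": 0,"ay": 0,"az": 0,"fingers": 1},
    {"x": 12,"y": 9,"z": 0,"ax": 0,"ay": 0,"az": 0,"fingers": 1},
    {"x": 7,"y": 5,"z": 0,"ax": 0,"ay": 0,"az": 0,"fingers": 1},
    {"x": 0,"y": 0,"z": 0,"ax": 0,"ay": 0,"az": 0,"fingers": 1},
    {"x": 0,"y": 0,"z": 0,"ax": 0,"ay": 0,"az": 0,"fingers": 1},
  ],
)

```text
time: 7.32
tool_pos: [583.5, -129.9, 295.2]
orientation: [1.0, -0.015, -0.001, -0.0]
force: [-0.1, 1.2, -2.3]
width: 0.411
finger_force: 60.6
```

```bash
python3 - <<'E'
from h import *
st=env.get_state(); print(np.round(st['tool_pos'],1),np.round(st['force'],1),np.round(R.from_quat(st['orientation']).as_matrix(),3).tolist(),st['width'])
w=cv2.imread; a=pic('wrist','w4.png'); s=pic('scene','s4.png')
A=cv2.imread('pics/w4.png')[20:340,120:520]; B=cv2.resize(cv2.imread('pics/s4.png')[80:240,240:440],None,fx=2,fy=2,interpolation=2)
cv2.imwrite('pics/c4.png',np.hstack([cv2.convertScaleAbs(A,alpha=1.8),B]))
E
```

```text
[ 583.5 -129.9  295.2] [-0.1  1.2 -2.3] [[1.0, -0.03, -0.002], [-0.03, -1.0, 0.001], [-0.002, -0.001, -1.0]] 0.4109788752172537
```

View pics/c4.png

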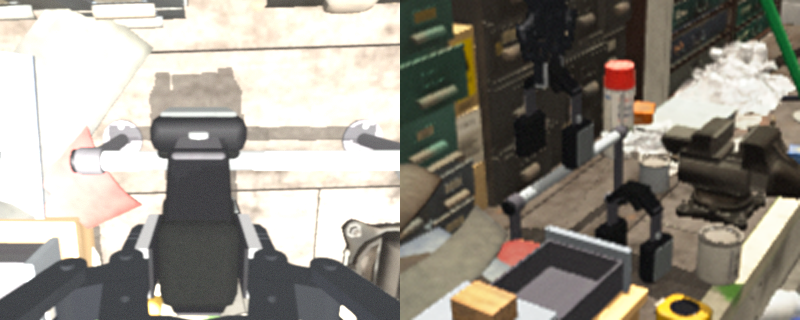

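The muff hangs level in the grip, and the bar (crop row ~160) lies under the tool within about 2 mm. Lowering it onto the bar.

>>> jog_arm(
  rows=[
    {"x": 1,"y": 0,"z": 8,"ax": 0,"ay": 0,"az": 0,"fingers": 1},
    {"x": 0,"y": 0,"z": 18,"ax": 0,"ay": 0,"az": 0,"fingers": 1},
    {"x": 0,"y": 0,"z": 24,"ax": 0,"ay": 0,"az": 0,"fingers": 1},
    {"x": 0,"y": 0,"z": 24,"ax": 0,"ay": 0,"az": 0,"fingers": 1},
    {"x": 0,"y": 0,"z": 24,"ax": 0,"ay": 0,"az": 0,"fingers": 1},
    {"x": 0,"y": 0,"z": 20,"ax": 0,"ay": 0,"az": 0,"fingers": 1},
    {"x": 0,"y": 0,"z": 14,"ax": 0,"ay": 0,"az": 0,"fingers": 1},
    {"x": 0,"y": 0,"z": 8,"ax": 0,"ay": 0,"az": 0,"fingers": 1},
    {"x": 0,"y": 0,"z": 4,"ax": 0,"ay": 0,"az": 0,"fingers": 1},
    {"x": 0,"y": 0,"z": 0,"ax": 0,"ay": 0,"az": 0,"fingers": 1},
    {"x": 0,"y": 0,"z": 0,"ax": 0,"ay": 0,"az": 0,"fingers": 1},
  ],
)

```text
time: 8.33
tool_pos: [585.3, -130.1, 152.9]
orientation: [1.0, -0.015, 0.0, 0.0]
force: [0.0, 0.4, -1.2]
width: 0.412
finger_force: 60.6
```

>>> jog_arm(
  rows=[
    {"x": 0,"y": 0,"z": 2,"ax": 0,"ay": 0,"az": 0,"fingers": 1},
    {"x": 0,"y": 0,"z": 2,"ax": 0,"ay": 0,"az": 0,"fingers": 1},
    {"x": 0,"y": 0,"z": 2,"ax": 0,"ay": 0,"az": 0,"fingers": 1},
    {"x": 0,"y": 0,"z": 0,"ax": 0,"ay": 0,"az": 0,"fingers": 1},
    {"x": 0,"y": 0,"z": 0,"ax": 0,"ay": 0,"az": 0,"fingers": 1},
  ],
)

```text
time: 8.75
tool_pos: [585.5, -130.2, 146.6]
orientation: [1.0, -0.015, 0.001, 0.0]
force: [4.4, -0.7, -0.4]
width: 0.407
finger_force: 61.0
```

>>> jog_arm(
  rows=[
    {"x": 0,"y": 0,"z": 1,"ax": 0,"ay": 0,"az": 0,"fingers": 1},
    {"x": 0,"y": 0,"z": 1,"ax": 0,"ay": 0,"az": 0,"fingers": 1},
    {"x": 0,"y": 0,"z": 1,"ax": 0,"ay": 0,"az": 0,"fingers": 1},
    {"x": 0,"y": 0,"z": 0,"ax": 0,"ay": 0,"az": 0,"fingers": 1},
    {"x": 0,"y": 0,"z": 0,"ax": 0,"ay": 0,"az": 0,"fingers": 1},
  ],
)

```text
time: 9.17
tool_pos: [587.0, -130.2, 145.2]
orientation: [1.0, -0.015, 0.002, 0.0]
force: [4.7, -0.3, 16.3]
width: 0.415
finger_force: 65.0
```

Contact on the bar, and the notch is pulling slightly toward +x. I'll give it 2 mm, release and rise.

>>> jog_arm(
  rows=[
    {"x": 2,"y": 0,"z": 0,"ax": 0,"ay": 0,"az": 0,"fingers": 1},
    {"x": 0,"y": 0,"z": 0,"ax": 0,"ay": 0,"az": 0,"fingers": 1},
    {"x": 0,"y": 0,"z": 0,"ax": 0,"ay": 0,"az": 0,"fingers": 1},
  ],
)

```text
time: 9.42
tool_pos: [587.7, -130.3, 144.9]
orientation: [1.0, -0.015, 0.001, 0.0]
force: [-5.0, 0.8, 21.8]
width: 0.41
finger_force: 74.8
```

>>> jog_arm(
  rows=[
    {"x": 0,"y": 0,"z": 0,"ax": 0,"ay": 0,"az": 0,"fingers": 0},
    {"x": 0,"y": 0,"z": 0,"ax": 0,"ay": 0,"az": 0,"fingers": 0},
    {"x": 0,"y": 0,"z": 0,"ax": 0,"ay": 0,"az": 0,"fingers": 0},
    {"x": 0,"y": 0,"z": 0,"ax": 0,"ay": 0,"az": 0,"fingers": 0},
    {"x": 0,"y": 0,"z": 0,"ax": 0,"ay": 0,"az": 0,"fingers": 0},
    {"x": 0,"y": 0,"z": 0,"ax": 0,"ay": 0,"az": 0,"fingers": 0},
    {"x": 0,"y": 0,"z": -8,"ax": 0,"ay": 0,"az": 0,"fingers": 0},
    {"x": 0,"y": 0,"z": -20,"ax": 0,"ay": 0,"az": 0,"fingers": 0},
    {"x": 0,"y": 0,"z": -25,"ax": 0,"ay": 0,"az": 0,"fingers": 0},
    {"x": 0,"y": 0,"z": -25,"ax": 0,"ay": 0,"az": 0,"fingers": 0},
    {"x": 0,"y": 0,"z": -25,"ax": 0,"ay": 0,"az": 0,"fingers": 0},
    {"x": 0,"y": 0,"z": -10,"ax": 0,"ay": 0,"az": 0,"fingers": 0},
  ],
)

```text
time: 10.42
tool_pos: [587.9, -130.2, 260.2]
orientation: [1.0, -0.015, 0.002, 0.0]
force: [1.1, 0.6, 0.8]
width: 0.999
finger_force: 0.0
```

>>> jog_arm(
  rows=[
    {"x": -8,"y": 0,"z": 0,"ax": 0,"ay": 0,"az": 0,"fingers": 0},
    {"x": -16,"y": 2,"z": 0,"ax": 0,"ay": 0,"az": 0,"fingers": 0},
    {"x": -22,"y": 3,"z": 0,"ax": 0,"ay": 0,"az": 0,"fingers": 0},
    {"x": -25,"y": 3,"z": 0,"ax": 0,"ay": 0,"az": 0,"fingers": 0},
    {"x": -25,"y": 3,"z": 0,"ax": 0,"ay": 0,"az": 0,"fingers": 0},
    {"x": -24,"y": 3,"z": 0,"ax": 0,"ay": 0,"az": 0,"fingers": 0},
    {"x": -16,"y": 2,"z": 0,"ax": 0,"ay": 0,"az": 0,"fingers": 0},
    {"x": -9,"y": 0,"z": 0,"ax": 0,"ay": 0,"az": 0.05,"fingers": 0},
    {"x": 0,"y": 0,"z": 0,"ax": 0,"ay": 0,"az": 0.05,"fingers": 0},
    {"x": 0,"y": 0,"z": 0,"ax": 0,"ay": 0,"az": 0.05,"fingers": 0},
    {"x": 0,"y": 0,"z": 0,"ax": 0,"ay": 0,"az": 0,"fingers": 0},
  ],
)

```text
time: 11.33
tool_pos: [440.6, -141.8, 255.8]
orientation: [0.996, -0.091, -0.0, 0.0]
force: [-0.5, -0.2, -0.2]
width: 1.003
finger_force: 0.0
```

```bash
python3 look.py w5.png muff_0,150 | sed '2d'; python3 - <<'E'
from h import *
pic('scene','s5.png')
A=cv2.imread('pics/w5.png')[0:260,200:460]; B=cv2.imread('pics/s5.png')[80:240,240:380]
A=cv2.resize(cv2.convertScaleAbs(A,alpha=2.2,beta=10),None,fx=2,fy=2,interpolation=2)
B=cv2.resize(B,None,fx=2,fy=2,interpolation=2);B=cv2.copyMakeBorder(B,0,520-B.shape[0],0,0,0)
cv2.imwrite('pics/c5.png',np.hstack([A,B]))
E
```

```text
11.3 [ 440.6 -141.8  255.8] [ 9.958e-01 -9.140e-02 -5.000e-04  0.000e+00]
muff_0 0.67 [320. 173.] at [ 459. -146.  150.] box [[291.0, 115.0], [349.0, 115.0], [349.0, 231.0], [291.0, 231.0]] [[508.0, -132.0], [500.0, -177.0], [403.0, -162.0], [412.0, -112.0]]
muff_0 0.64 [271.  54.] at [ 554. -126.  150.] box [[232.0, 0.0], [297.0, -15.0], [323.0, 95.0], [258.0, 111.0]] [[593.0, -107.0], [594.0, -154.0], [518.0, -159.0], [516.0, -107.0]]
```

View pics/c5.png

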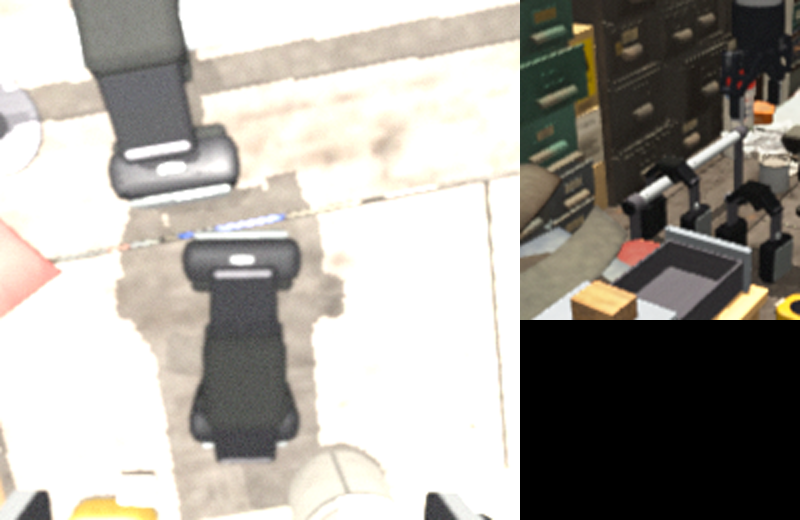

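The first muff hangs on the bar with one cup on each side. The second pad is at crop (246,377), about +6 x and +4 y in tool axes, and its yaw is aligned. Descending to grip.

>>> jog_arm(
  rows=[
    {"x": 6,"y": 4,"z": 0,"ax": 0,"ay": 0,"az": 0,"fingers": 0},
    {"x": 0,"y": 0,"z": 15,"ax": 0,"ay": 0,"az": 0,"fingers": 0},
    {"x": 0,"y": 0,"z": 25,"ax": 0,"ay": 0,"az": 0,"fingers": 0},
    {"x": 0,"y": 0,"z": 25,"ax": 0,"ay": 0,"az": 0,"fingers": 0},
    {"x": 0,"y": 0,"z": 25,"ax": 0,"ay": 0,"az": 0,"fingers": 0},
    {"x": 0,"y": 0,"z": 23,"ax": 0,"ay": 0,"az": 0,"fingers": 0},
    {"x": 0,"y": 0,"z": 12,"ax": 0,"ay": 0,"az": 0,"fingers": 0},
    {"x": 0,"y": 0,"z": 8,"ax": 0,"ay": 0,"az": 0,"fingers": 0},
    {"x": 0,"y": 0,"z": 0,"ax": 0,"ay": 0,"az": 0,"fingers": 0},
  ],
)

```text
time: 12.23
tool_pos: [446.4, -146.8, 121.9]
orientation: [0.996, -0.09, -0.001, -0.0]
force: [0.6, 0.6, -0.5]
width: 0.998
finger_force: 0.0
```

>>> jog_arm(
  rows=[
    {"x": 0,"y": 0,"z": 0,"ax": 0,"ay": 0,"az": 0,"fingers": 1},
    {"x": 0,"y": 0,"z": 0,"ax": 0,"ay": 0,"az": 0,"fingers": 1},
    {"x": 0,"y": 0,"z": 0,"ax": 0,"ay": 0,"az": 0,"fingers": 1},
    {"x": 0,"y": 0,"z": 0,"ax": 0,"ay": 0,"az": 0,"fingers": 1},
    {"x": 0,"y": 0,"z": 0,"ax": 0,"ay": 0,"az": 0,"fingers": 1},
    {"x": 0,"y": 0,"z": 0,"ax": 0,"ay": 0,"az": 0,"fingers": 1},
    {"x": 0,"y": 0,"z": 0,"ax": 0,"ay": 0,"az": 0,"fingers": 1},
    {"x": 0,"y": 0,"z": 0,"ax": 0,"ay": 0,"az": 0,"fingers": 1},
    {"x": 0,"y": 0,"z": 0,"ax": 0,"ay": 0,"az": 0,"fingers": 1},
    {"x": 0,"y": 0,"z": 0,"ax": 0,"ay": 0,"az": 0,"fingers": 1},
  ],
)

```text
time: 13.07
tool_pos: [447.3, -146.8, 124.1]
orientation: [0.996, -0.09, 0.001, 0.0]
force: [-1.3, 1.6, 10.9]
width: 0.413
finger_force: 59.6
```

>>> jog_arm(
  rows=[
    {"x": 0,"y": 0,"z": -8,"ax": 0,"ay": 0,"az": 0,"fingers": 1},
    {"x": 0,"y": 0,"z": -15,"ax": 0,"ay": 0,"az": 0,"fingers": 1},
    {"x": 0,"y": 0,"z": -22,"ax": 0,"ay": 0,"az": 0,"fingers": 1},
    {"x": 0,"y": 0,"z": -25,"ax": 0,"ay": 0,"az": 0,"fingers": 1},
    {"x": 0,"y": 0,"z": -25,"ax": 0,"ay": 0,"az": 0,"fingers": 1},
    {"x": 0,"y": 0,"z": -25,"ax": 0,"ay": 0,"az": 0,"fingers": 1},
    {"x": 0,"y": 0,"z": -25,"ax": 0,"ay": 0,"az": 0,"fingers": 1},
    {"x": 0,"y": 0,"z": -20,"ax": 0,"ay": 0,"az": 0,"fingers": 1},
    {"x": 0,"y": 0,"z": -10,"ax": 0,"ay": 0,"az": -0.05,"fingers": 1},
    {"x": 0,"y": 0,"z": 0,"ax": 0,"ay": 0,"az": -0.05,"fingers": 1},
    {"x": 0,"y": 0,"z": 0,"ax": 0,"ay": 0,"az": -0.05,"fingers": 1},
  ],
)

```text
time: 13.98
tool_pos: [446.7, -146.8, 299.7]
orientation: [1.0, -0.014, 0.001, 0.0]
force: [-0.6, -0.7, -3.1]
width: 0.412
finger_force: 60.4
```

>>> jog_arm(
  rows=[
    {"x": 0,"y": 6,"z": 0,"ax": 0,"ay": 0,"az": 0,"fingers": 1},
    {"x": 8,"y": 12,"z": 0,"ax": 0,"ay": 0,"az": 0,"fingers": 1},
    {"x": 16,"y": 12,"z": 0,"ax": 0,"ay": 0,"az": 0,"fingers": 1},
    {"x": 20,"y": 12,"z": 0,"ax": 0,"ay": 0,"az": 0,"fingers": 1},
    {"x": 20,"y": 12,"z": 0,"ax": 0,"ay": 0,"az": 0,"fingers": 1},
    {"x": 20,"y": 12,"z": 0,"ax": 0,"ay": 0,"az": 0,"fingers": 1},
    {"x": 20,"y": 10,"z": 0,"ax": 0,"ay": 0,"az": 0,"fingers": 1},
    {"x": 18,"y": 8,"z": 0,"ax": 0,"ay": 0,"az": 0,"fingers": 1},
    {"x": 12,"y": 0,"z": 0,"ax": 0,"ay": 0,"az": 0,"fingers": 1},
    {"x": 5,"y": 0,"z": 0,"ax": 0,"ay": 0,"az": 0,"fingers": 1},
    {"x": 0,"y": 0,"z": 0,"ax": 0,"ay": 0,"az": 0,"fingers": 1},
    {"x": 0,"y": 0,"z": 0,"ax": 0,"ay": 0,"az": 0,"fingers": 1},
  ],
)

```text
time: 14.98
tool_pos: [582.5, -234.9, 298.3]
orientation: [1.0, -0.015, -0.0, -0.0]
force: [0.3, 0.0, -1.6]
width: 0.408
finger_force: 60.4
```

>>> jog_arm(
  rows=[
    {"x": 1.5,"y": 0,"z": 8,"ax": 0,"ay": 0,"az": 0,"fingers": 1},
    {"x": 0,"y": 0,"z": 18,"ax": 0,"ay": 0,"az": 0,"fingers": 1},
    {"x": 0,"y": 0,"z": 24,"ax": 0,"ay": 0,"az": 0,"fingers": 1},
    {"x": 0,"y": 0,"z": 24,"ax": 0,"ay": 0,"az": 0,"fingers": 1},
    {"x": 0,"y": 0,"z": 24,"ax": 0,"ay": 0,"az": 0,"fingers": 1},
    {"x": 0,"y": 0,"z": 20,"ax": 0,"ay": 0,"az": 0,"fingers": 1},
    {"x": 0,"y": 0,"z": 14,"ax": 0,"ay": 0,"az": 0,"fingers": 1},
    {"x": 0,"y": 0,"z": 8,"ax": 0,"ay": 0,"az": 0,"fingers": 1},
    {"x": 0,"y": 0,"z": 4,"ax": 0,"ay": 0,"az": 0,"fingers": 1},
    {"x": 0,"y": 0,"z": 3,"ax": 0,"ay": 0,"az": 0,"fingers": 1},
    {"x": 0,"y": 0,"z": 2,"ax": 0,"ay": 0,"az": 0,"fingers": 1},
    {"x": 0,"y": 0,"z": 0,"ax": 0,"ay": 0,"az": 0,"fingers": 1},
  ],
)

```text
time: 15.98
tool_pos: [584.7, -235.1, 149.7]
orientation: [1.0, -0.015, 0.0, 0.0]
force: [0.6, 0.9, -2.4]
width: 0.406
finger_force: 60.4
```

>>> jog_arm(
  rows=[
    {"x": 0,"y": 0,"z": 1,"ax": 0,"ay": 0,"az": 0,"fingers": 1},
    {"x": 0,"y": 0,"z": 1,"ax": 0,"ay": 0,"az": 0,"fingers": 1},
    {"x": 0,"y": 0,"z": 0,"ax": 0,"ay": 0,"az": 0,"fingers": 1},
    {"x": 0,"y": 0,"z": 0,"ax": 0,"ay": 0,"az": 0,"fingers": 1},
  ],
)

```text
time: 16.32
tool_pos: [584.7, -235.1, 147.5]
orientation: [1.0, -0.015, 0.0, 0.0]
force: [-0.8, 0.0, -1.6]
width: 0.409
finger_force: 60.4
```

>>> jog_arm(
  rows=[
    {"x": 0,"y": 0,"z": 1,"ax": 0,"ay": 0,"az": 0,"fingers": 1},
    {"x": 0,"y": 0,"z": 1,"ax": 0,"ay": 0,"az": 0,"fingers": 1},
    {"x": 0,"y": 0,"z": 0,"ax": 0,"ay": 0,"az": 0,"fingers": 1},
    {"x": 0,"y": 0,"z": 0,"ax": 0,"ay": 0,"az": 0,"fingers": 1},
  ],
)

```text
time: 16.65
tool_pos: [585.8, -235.1, 146.2]
orientation: [1.0, -0.015, 0.001, 0.0]
force: [3.2, -0.5, 4.9]
width: 0.409
finger_force: 61.6
```

>>> jog_arm(
  rows=[
    {"x": 2,"y": 0,"z": 1,"ax": 0,"ay": 0,"az": 0,"fingers": 1},
    {"x": 0,"y": 0,"z": 0,"ax": 0,"ay": 0,"az": 0,"fingers": 1},
    {"x": 0,"y": 0,"z": 0,"ax": 0,"ay": 0,"az": 0,"fingers": 1},
  ],
)

```text
time: 16.9
tool_pos: [586.8, -235.3, 145.5]
orientation: [1.0, -0.015, 0.0, 0.0]
force: [-6.1, -0.2, 17.2]
width: 0.409
finger_force: 62.8
```

>>> jog_arm(
  rows=[
    {"x": 0,"y": 0,"z": 0,"ax": 0,"ay": 0,"az": 0,"fingers": 0},
    {"x": 0,"y": 0,"z": 0,"ax": 0,"ay": 0,"az": 0,"fingers": 0},
    {"x": 0,"y": 0,"z": 0,"ax": 0,"ay": 0,"az": 0,"fingers": 0},
    {"x": 0,"y": 0,"z": 0,"ax": 0,"ay": 0,"az": 0,"fingers": 0},
    {"x": 0,"y": 0,"z": 0,"ax": 0,"ay": 0,"az": 0,"fingers": 0},
    {"x": 0,"y": 0,"z": 0,"ax": 0,"ay": 0,"az": 0,"fingers": 0},
    {"x": 0,"y": 0,"z": -8,"ax": 0,"ay": 0,"az": 0,"fingers": 0},
    {"x": 0,"y": 0,"z": -25,"ax": 0,"ay": 0,"az": 0,"fingers": 0},
    {"x": 0,"y": 0,"z": -35,"ax": 0,"ay": 0,"az": 0,"fingers": 0},
    {"x": 0,"y": 0,"z": -35,"ax": 0,"ay": 0,"az": 0,"fingers": 0},
    {"x": 0,"y": 0,"z": -35,"ax": 0,"ay": 0,"az": 0,"fingers": 0},
    {"x": 0,"y": 0,"z": -35,"ax": 0,"ay": 0,"az": 0,"fingers": 0},
  ],
)

```text
time: 17.9
tool_pos: [586.3, -234.9, 319.8]
orientation: [1.0, -0.015, 0.0, -0.0]
force: [-0.4, -0.1, 0.1]
width: 1.006
finger_force: 0.0
```

>>> jog_arm(
  rows=[
    {"x": -13,"y": -20,"z": -10,"ax": 0,"ay": 0,"az": 0,"fingers": 0},
    {"x": -13,"y": -32,"z": -10,"ax": 0,"ay": 0,"az": 0,"fingers": 0},
    {"x": -13,"y": -34,"z": -10,"ax": 0,"ay": 0,"az": 0,"fingers": 0},
    {"x": -13,"y": -34,"z": -10,"ax": 0,"ay": 0,"az": 0,"fingers": 0},
    {"x": -13,"y": -34,"z": -10,"ax": 0,"ay": 0,"az": 0,"fingers": 0},
    {"x": -13,"y": -34,"z": -10,"ax": 0,"ay": 0,"az": 0,"fingers": 0},
    {"x": -13,"y": -34,"z": 0,"ax": 0,"ay": 0,"az": 0,"fingers": 0},
    {"x": -13,"y": -34,"z": 0,"ax": 0,"ay": 0,"az": 0,"fingers": 0},
    {"x": -13,"y": -34,"z": 0,"ax": 0,"ay": 0,"az": 0,"fingers": 0},
    {"x": -13,"y": -34,"z": 0,"ax": 0,"ay": 0,"az": 0,"fingers": 0},
    {"x": -13,"y": -34,"z": 0,"ax": 0,"ay": 0,"az": 0,"fingers": 0},
    {"x": -13,"y": -22,"z": 0,"ax": 0,"ay": 0,"az": 0,"fingers": 0},
  ],
)

```text
time: 18.9
tool_pos: [440.9, 152.5, 378.1]
orientation: [1.0, -0.014, 0.0, -0.0]
force: [-0.4, -0.0, -0.1]
width: 1.002
finger_force: 0.0
```

>>> jog_arm(
  rows=[
    {"x": 0,"y": 0,"z": 0,"ax": 0,"ay": 0,"az": -0.115,"fingers": 0},
    {"x": 0,"y": 0,"z": 0,"ax": 0,"ay": 0,"az": -0.115,"fingers": 0},
    {"x": 0,"y": 0,"z": 0,"ax": 0,"ay": 0,"az": -0.115,"fingers": 0},
    {"x": 0,"y": 0,"z": 0,"ax": 0,"ay": 0,"az": -0.115,"fingers": 0},
    {"x": 0,"y": 0,"z": 0,"ax": 0,"ay": 0,"az": -0.115,"fingers": 0},
    {"x": 0,"y": 0,"z": 0,"ax": 0,"ay": 0,"az": -0.115,"fingers": 0},
    {"x": 0,"y": 0,"z": 0,"ax": 0,"ay": 0,"az": -0.115,"fingers": 0},
    {"x": 0,"y": 0,"z": 0,"ax": 0,"ay": 0,"az": -0.115,"fingers": 0},
    {"x": 0,"y": 0,"z": 0,"ax": 0,"ay": 0,"az": -0.115,"fingers": 0},
    {"x": 0,"y": 0,"z": 0,"ax": 0,"ay": 0,"az": -0.115,"fingers": 0},
    {"x": 0,"y": 0,"z": 0,"ax": 0,"ay": 0,"az": -0.115,"fingers": 0},
    {"x": 0,"y": 0,"z": 0,"ax": 0,"ay": 0,"az": -0.115,"fingers": 0},
  ],
)

```text
time: 19.9
tool_pos: [442.0, 149.5, 377.9]
orientation: [0.779, 0.627, 0.0, 0.0]
force: [-0.3, -0.6, -0.6]
width: 1.0
finger_force: 0.0
```

>>> jog_arm(
  rows=[
    {"x": 15,"y": 0,"z": 0,"ax": 0,"ay": 0,"az": -0.115,"fingers": 0},
    {"x": 25,"y": 0,"z": 0,"ax": 0,"ay": 0,"az": -0.105,"fingers": 0},
    {"x": 20,"y": 0,"z": 0,"ax": 0,"ay": 0,"az": 0,"fingers": 0},
    {"x": 0,"y": 0,"z": 0,"ax": 0,"ay": 0,"az": 0,"fingers": 0},
  ],
)

```text
time: 20.23
tool_pos: [447.4, 212.3, 377.9]
orientation: [0.706, 0.708, 0.001, -0.001]
force: [1.1, 0.8, 1.0]
width: 0.999
finger_force: 0.0
```

```bash
python3 look.py w6.png muff_0,150 pine_block_0,195 drawer_face,158| sed '2d'; python3 -c "
from h import *
print(np.round(env.get_state()['joints'],2))"
```

```text
20.2 [447.4 212.3 377.9] [ 7.060e-01  7.082e-01  6.000e-04 -6.000e-04]
muff_0 0.62 [363. 329.] at [514. -21. 150.] box [[358.0, 320.0], [375.0, 320.0], [375.0, 334.0], [358.0, 334.0]] [[506.0, -6.0], [530.0, -6.0], [531.0, -30.0], [507.0, -30.0]]
pine_block_0 0.88 [292. 107.] at [421. 284. 195.] box [[260.0, 130.0], [263.0, 83.0], [323.0, 87.0], [320.0, 134.0]] [[387.0, 261.0], [393.0, 307.0], [453.0, 303.0], [450.0, 256.0]]
pine_block_0 0.71 [314.   0.] at [444. 380. 195.] box [[279.0, 0.0], [336.0, 0.0], [336.0, 6.0], [279.0, 6.0]] [[411.0, 380.0], [464.0, 380.0], [464.0, 375.0], [411.0, 375.0]]
[ 0.12  0.25 -0.83  1.69  0.19  1.28 -0.75]
```

View pics/w6.png

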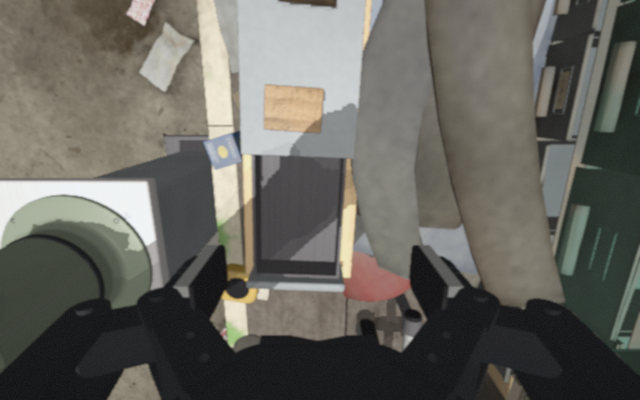

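The block is at px (293,108), rotated about −0.07 rad. The drawer interior runs from about col 258 to 342 and rows 157–265. I'll zoom in on the drawer.

```bash
python3 -c "
import cv2
b=cv2.imread('pics/w6.png')
cv2.imwrite('pics/w6c.png',cv2.resize(cv2.convertScaleAbs(b[145:295,235:365],alpha=2,beta=10),None,fx=4,fy=4,interpolation=2))"
```

```text
(no output)
```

View pics/w6c.png

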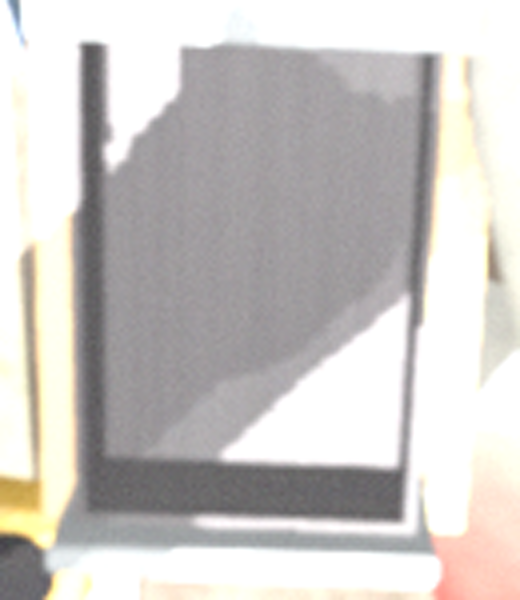

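```bash
python3 - <<'E'
from h import *
st=env.get_state(); im=cams.get_image('wrist'); E=ext(im,st)
f=lambda c,z: np.round(onz(im,E,(235+c[0]/4,145+c[1]/4),z)[:2],1)
for n,c,z in [('floor FL',(105,458),102),('floor FR',(402,468),102),('floor BL',(105,80),102),('floor BR',(417,100),102),('unit edge L',(80,42),165),('unit edge R',(440,52),165),('panel out L',(50,572),158),('panel out R',(440,590),158)]: print(n,f(c,z))
E
```

```text
floor FL [363.2  58.9]
floor FR [475.1  54.5]
floor BL [370.6 202.9]
floor BR [478.3 195.7]
unit edge L [375.7 225.3]
unit edge R [480.4 222.3]
panel out L [353.9  45.8]
panel out R [485.1  38.7]
```

Floor corners fit the given size (112 mm wide) with the drawer axis along (0.038, 0.999). Floor centre is at about (423,152). Next I'll grip the nearer block at (421,282).

>>> jog_arm(
  rows=[
    {"x": 0,"y": 0,"z": 0,"ax": 0,"ay": 0,"az": 0.07,"fingers": 0},
    {"x": 8,"y": -4,"z": 0,"ax": 0,"ay": 0,"az": 0,"fingers": 0},
    {"x": 16,"y": -7,"z": 10,"ax": 0,"ay": 0,"az": 0,"fingers": 0},
    {"x": 18,"y": -8,"z": 20,"ax": 0,"ay": 0,"az": 0,"fingers": 0},
    {"x": 16,"y": -8,"z": 25,"ax": 0,"ay": 0,"az": 0,"fingers": 0},
    {"x": 10,"y": -4,"z": 30,"ax": 0,"ay": 0,"az": 0,"fingers": 0},
    {"x": 0,"y": 0,"z": 30,"ax": 0,"ay": 0,"az": 0,"fingers": 0},
    {"x": 0,"y": 0,"z": 28,"ax": 0,"ay": 0,"az": 0,"fingers": 0},
    {"x": 0,"y": 0,"z": 20,"ax": 0,"ay": 0,"az": 0,"fingers": 0},
    {"x": 0,"y": 0,"z": 12,"ax": 0,"ay": 0,"az": 0,"fingers": 0},
    {"x": 0,"y": 0,"z": 0,"ax": 0,"ay": 0,"az": 0,"fingers": 0},
  ],
)

```text
time: 21.4
tool_pos: [421.3, 278.5, 200.6]
orientation: [0.731, 0.682, -0.001, -0.0]
force: [-0.3, -0.7, 0.5]
width: 1.0
finger_force: 0.0
```

```bash
python3 look.py w7.png pine_block_0,195 | sed '2d'
```

```text
21.4 [421.3 278.5 200.6] [ 7.314e-01  6.820e-01 -1.400e-03 -4.000e-04]
pine_block_0 0.95 [316. 231.] at [422. 287. 195.] box [[259.0, 185.0], [375.0, 185.0], [375.0, 277.0], [259.0, 277.0]] [[395.0, 313.0], [453.0, 309.0], [452.0, 257.0], [388.0, 262.0]]
pine_block_0 0.55 [335.  13.] at [437. 387. 195.] box [[263.0, 0.0], [402.0, 0.0], [402.0, 35.0], [263.0, 35.0]] [[406.0, 394.0], [466.0, 390.0], [466.0, 376.0], [405.0, 381.0]]
```

>>> jog_arm(
  rows=[
    {"x": 4,"y": 0,"z": 10,"ax": 0,"ay": 0,"az": 0,"fingers": 0},
    {"x": 0,"y": 0,"z": 14,"ax": 0,"ay": 0,"az": 0,"fingers": 0},
    {"x": 0,"y": 0,"z": 12,"ax": 0,"ay": 0,"az": 0,"fingers": 0},
    {"x": 0,"y": 0,"z": 0,"ax": 0,"ay": 0,"az": 0,"fingers": 1},
    {"x": 0,"y": 0,"z": 0,"ax": 0,"ay": 0,"az": 0,"fingers": 1},
    {"x": 0,"y": 0,"z": 0,"ax": 0,"ay": 0,"az": 0,"fingers": 1},
    {"x": 0,"y": 0,"z": 0,"ax": 0,"ay": 0,"az": 0,"fingers": 1},
    {"x": 0,"y": 0,"z": 0,"ax": 0,"ay": 0,"az": 0,"fingers": 1},
    {"x": 0,"y": 0,"z": 0,"ax": 0,"ay": 0,"az": 0,"fingers": 1},
    {"x": 0,"y": 0,"z": 0,"ax": 0,"ay": 0,"az": 0,"fingers": 1},
  ],
)

```text
time: 22.33
tool_pos: [422.6, 283.2, 166.9]
orientation: [0.732, 0.681, 0.0, 0.0]
force: [-1.0, -2.2, 6.5]
width: 0.691
finger_force: 65.1
```

>>> jog_arm(
  rows=[
    {"x": 0,"y": 0,"z": -10,"ax": 0,"ay": 0,"az": 0,"fingers": 1},
    {"x": 0,"y": 0,"z": -20,"ax": 0,"ay": 0,"az": 0,"fingers": 1},
    {"x": 0,"y": 0,"z": -25,"ax": 0,"ay": 0,"az": -0.034,"fingers": 1},
    {"x": -10,"y": 0,"z": -15,"ax": 0,"ay": 0,"az": 0,"fingers": 1},
    {"x": -20,"y": 1,"z": 0,"ax": 0,"ay": 0,"az": 0,"fingers": 1},
    {"x": -25,"y": 1,"z": 0,"ax": 0,"ay": 0,"az": 0,"fingers": 1},
    {"x": -28,"y": 1,"z": 0,"ax": 0,"ay": 0,"az": 0,"fingers": 1},
    {"x": -28,"y": 1,"z": 0,"ax": 0,"ay": 0,"az": 0,"fingers": 1},
    {"x": -28,"y": 1,"z": 0,"ax": 0,"ay": 0,"az": 0,"fingers": 1},
    {"x": -22,"y": 0,"z": 0,"ax": 0,"ay": 0,"az": 0,"fingers": 1},
    {"x": -14,"y": 0,"z": 0,"ax": 0,"ay": 0,"az": 0,"fingers": 1},
    {"x": -6,"y": 0,"z": 0,"ax": 0,"ay": 0,"az": 0,"fingers": 1},
  ],
)

```text
time: 23.33
tool_pos: [420.6, 99.9, 236.9]
orientation: [0.721, 0.693, -0.0, 0.0]
force: [0.5, 0.2, -0.3]
width: 0.688
finger_force: 64.5
```

>>> jog_arm(
  rows=[
    {"x": 0,"y": 0,"z": 0,"ax": 0,"ay": 0,"az": 0,"fingers": 1},
    {"x": 0,"y": 0,"z": 0,"ax": 0,"ay": 0,"az": 0,"fingers": 1},
  ],
)

```text
time: 23.5
tool_pos: [420.8, 102.6, 236.7]
orientation: [0.72, 0.694, 0.0, 0.0]
force: [-0.6, 0.8, -1.2]
width: 0.691
finger_force: 64.5
```

```bash
python3 - <<'E'
from h import *
st=env.get_state(); print(np.round(st['tool_pos'],1))
pic('wrist','w8.png'); pic('scene','s8.png')
A=cv2.imread('pics/w8.png')[60:360,140:500]; B=cv2.imread('pics/s8.png')[100:300,200:420]
B=cv2.resize(B,None,fx=2,fy=1.5,interpolation=2)
cv2.imwrite('pics/c8.png',np.hstack([cv2.convertScaleAbs(A,alpha=1.8),B]))
E
```

```text
[420.8 102.6 236.7]
```

View pics/c8.png

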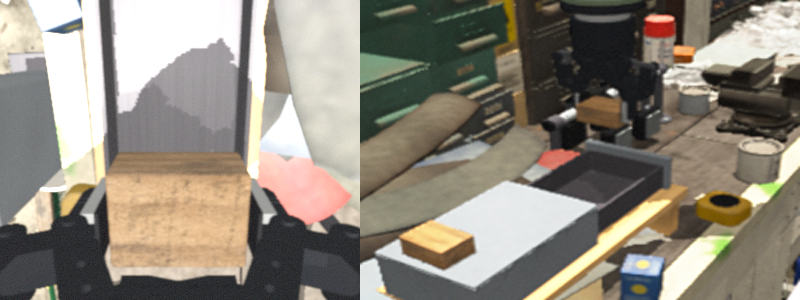

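The block is level in the grip and centred over the drawer (crop col ~179 against drawer centre ~180). Lowering it.

>>> jog_arm(
  rows=[
    {"x": 0,"y": 0,"z": 10,"ax": 0,"ay": 0,"az": 0,"fingers": 1},
    {"x": 0,"y": 0,"z": 20,"ax": 0,"ay": 0,"az": 0,"fingers": 1},
    {"x": 0,"y": 0,"z": 25,"ax": 0,"ay": 0,"az": 0,"fingers": 1},
    {"x": 0,"y": 0,"z": 25,"ax": 0,"ay": 0,"az": 0,"fingers": 1},
    {"x": 0,"y": 0,"z": 20,"ax": 0,"ay": 0,"az": 0,"fingers": 1},
    {"x": 0,"y": 0,"z": 15,"ax": 0,"ay": 0,"az": 0,"fingers": 1},
    {"x": 0,"y": 0,"z": 8,"ax": 0,"ay": 0,"az": 0,"fingers": 1},
    {"x": 0,"y": 0,"z": 3,"ax": 0,"ay": 0,"az": 0,"fingers": 1},
    {"x": 0,"y": 0,"z": 2,"ax": 0,"ay": 0,"az": 0,"fingers": 1},
    {"x": 0,"y": 0,"z": 2,"ax": 0,"ay": 0,"az": 0,"fingers": 1},
    {"x": 0,"y": 0,"z": 0,"ax": 0,"ay": 0,"az": 0,"fingers": 1},
    {"x": 0,"y": 0,"z": 0,"ax": 0,"ay": 0,"az": 0,"fingers": 1},
  ],
)

```text
time: 24.6
tool_pos: [420.9, 101.9, 106.8]
orientation: [0.72, 0.694, 0.0, 0.0]
force: [-1.3, -0.3, -0.8]
width: 0.693
finger_force: 64.5
```

>>> jog_arm(
  rows=[
    {"x": 0,"y": 0,"z": 1,"ax": 0,"ay": 0,"az": 0,"fingers": 1},
    {"x": 0,"y": 0,"z": 1,"ax": 0,"ay": 0,"az": 0,"fingers": 1},
    {"x": 0,"y": 0,"z": 1,"ax": 0,"ay": 0,"az": 0,"fingers": 1},
    {"x": 0,"y": 0,"z": 0,"ax": 0,"ay": 0,"az": 0,"fingers": 1},
    {"x": 0,"y": 0,"z": 0,"ax": 0,"ay": 0,"az": 0,"fingers": 1},
  ],
)

```text
time: 25.02
tool_pos: [420.9, 102.1, 103.8]
orientation: [0.72, 0.694, 0.0, 0.0]
force: [-4.6, -0.6, 15.9]
width: 0.689
finger_force: 66.4
```

>>> jog_arm(
  rows=[
    {"x": 0,"y": 0,"z": 0,"ax": 0,"ay": 0,"az": 0,"fingers": 0.22},
    {"x": 0,"y": 0,"z": 0,"ax": 0,"ay": 0,"az": 0,"fingers": 0.22},
    {"x": 0,"y": 0,"z": 0,"ax": 0,"ay": 0,"az": 0,"fingers": 0.22},
    {"x": 0,"y": 0,"z": 0,"ax": 0,"ay": 0,"az": 0,"fingers": 0.22},
    {"x": 0,"y": 0,"z": -10,"ax": 0,"ay": 0,"az": 0,"fingers": 0.22},
    {"x": 0,"y": 0,"z": -25,"ax": 0,"ay": 0,"az": 0,"fingers": 0.22},
    {"x": 0,"y": 0,"z": -30,"ax": 0,"ay": 0,"az": 0,"fingers": 0.22},
    {"x": 0,"y": 0,"z": -35,"ax": 0,"ay": 0,"az": 0,"fingers": 0},
    {"x": 0,"y": 0,"z": -35,"ax": 0,"ay": 0,"az": 0,"fingers": 0},
    {"x": 0,"y": 0,"z": -35,"ax": 0,"ay": 0,"az": 0,"fingers": 0},
    {"x": 0,"y": 0,"z": 0,"ax": 0,"ay": 0,"az": 0,"fingers": 0},
  ],
)

```text
time: 25.93
tool_pos: [422.3, 103.1, 279.3]
orientation: [0.72, 0.694, 0.003, 0.002]
force: [0.6, 0.7, 0.5]
width: 1.005
finger_force: 0.0
```

>>> jog_arm(
  rows=[
    {"x": 15,"y": 0,"z": 0,"ax": 0,"ay": 0,"az": 0,"fingers": 0},
    {"x": 30,"y": 0,"z": 0,"ax": 0,"ay": 0,"az": 0,"fingers": 0},
    {"x": 35,"y": 0,"z": 0,"ax": 0,"ay": 0,"az": 0,"fingers": 0},
    {"x": 35,"y": 0,"z": 0,"ax": 0,"ay": 0,"az": 0,"fingers": 0},
    {"x": 35,"y": 0,"z": 0,"ax": 0,"ay": 0,"az": 0,"fingers": 0},
    {"x": 35,"y": 0,"z": 0,"ax": 0,"ay": 0,"az": 0,"fingers": 0},
    {"x": 30,"y": 0,"z": 0,"ax": 0,"ay": 0,"az": 0,"fingers": 0},
    {"x": 15,"y": 0,"z": 0,"ax": 0,"ay": 0,"az": 0,"fingers": 0},
    {"x": 0,"y": 0,"z": 0,"ax": 0,"ay": 0,"az": 0,"fingers": 0},
  ],
)

```text
time: 26.68
tool_pos: [427.8, 335.3, 273.8]
orientation: [0.719, 0.695, 0.0, -0.001]
force: [-1.5, 0.7, -0.4]
width: 1.001
finger_force: 0.0
```

```bash
python3 look.py w9.png pine_block_0,195 | sed '2d'
```

```text
26.7 [427.8 335.3 273.8] [ 7.186e-01  6.954e-01  3.000e-04 -1.200e-03]
pine_block_0 0.67 [330. 100.] at [439. 411. 195.] box [[282.0, 136.0], [286.0, 68.0], [375.0, 73.0], [371.0, 141.0]] [[404.0, 387.0], [410.0, 432.0], [470.0, 427.0], [468.0, 382.0]]
```

>>> jog_arm(
  rows=[
    {"x": 0,"y": 0,"z": 0,"ax": 0,"ay": 0,"az": 0.05,"fingers": 0},
    {"x": 10,"y": 1,"z": 0,"ax": 0,"ay": 0,"az": 0,"fingers": 0},
    {"x": 20,"y": 1,"z": 5,"ax": 0,"ay": 0,"az": 0,"fingers": 0},
    {"x": 22,"y": 1,"z": 15,"ax": 0,"ay": 0,"az": 0,"fingers": 0},
    {"x": 14,"y": 1,"z": 20,"ax": 0,"ay": 0,"az": 0,"fingers": 0},
    {"x": 6,"y": 0,"z": 20,"ax": 0,"ay": 0,"az": 0,"fingers": 0},
    {"x": 0,"y": 0,"z": 12,"ax": 0,"ay": 0,"az": 0,"fingers": 0},
    {"x": 0,"y": 0,"z": 0,"ax": 0,"ay": 0,"az": 0,"fingers": 0},
  ],
)

```text
time: 27.45
tool_pos: [438.9, 401.9, 199.2]
orientation: [0.737, 0.676, -0.002, 0.0]
force: [0.1, -0.3, -1.1]
width: 1.001
finger_force: 0.0
```

```bash
python3 look.py w10.png pine_block_0,195 | sed '2d'
```

```text
27.4 [438.9 401.9 199.2] [ 0.737   0.6759 -0.0018  0.    ]
pine_block_0 0.83 [316. 227.] at [439. 412. 195.] box [[255.0, 277.0], [255.0, 184.0], [372.0, 184.0], [372.0, 277.0]] [[404.0, 387.0], [411.0, 438.0], [469.0, 433.0], [467.0, 381.0]]
```

>>> jog_arm(
  rows=[
    {"x": 5,"y": -1,"z": 10,"ax": 0,"ay": 0,"az": 0,"fingers": 0},
    {"x": 0,"y": 0,"z": 13,"ax": 0,"ay": 0,"az": 0,"fingers": 0},
    {"x": 0,"y": 0,"z": 10,"ax": 0,"ay": 0,"az": 0,"fingers": 0},
    {"x": 0,"y": 0,"z": 0,"ax": 0,"ay": 0,"az": 0,"fingers": 1},
    {"x": 0,"y": 0,"z": 0,"ax": 0,"ay": 0,"az": 0,"fingers": 1},
    {"x": 0,"y": 0,"z": 0,"ax": 0,"ay": 0,"az": 0,"fingers": 1},
    {"x": 0,"y": 0,"z": 0,"ax": 0,"ay": 0,"az": 0,"fingers": 1},
    {"x": 0,"y": 0,"z": 0,"ax": 0,"ay": 0,"az": 0,"fingers": 1},
    {"x": 0,"y": 0,"z": 0,"ax": 0,"ay": 0,"az": 0,"fingers": 1},
    {"x": 0,"y": 0,"z": 0,"ax": 0,"ay": 0,"az": 0,"fingers": 1},
  ],
)

```text
time: 28.38
tool_pos: [438.9, 408.2, 168.5]
orientation: [0.737, 0.676, 0.0, -0.0]
force: [-0.1, -0.0, 1.1]
width: 0.688
finger_force: 64.7
```

>>> jog_arm(
  rows=[
    {"x": 0,"y": 0,"z": -10,"ax": 0,"ay": 0,"az": 0,"fingers": 1},
    {"x": 0,"y": 0,"z": -20,"ax": 0,"ay": 0,"az": 0,"fingers": 1},
    {"x": 0,"y": 0,"z": -25,"ax": 0,"ay": 0,"az": -0.048,"fingers": 1},
    {"x": -10,"y": 0,"z": -18,"ax": 0,"ay": 0,"az": 0,"fingers": 1},
    {"x": -20,"y": -1,"z": 0,"ax": 0,"ay": 0,"az": 0,"fingers": 1},
    {"x": -28,"y": -1,"z": 0,"ax": 0,"ay": 0,"az": 0,"fingers": 1},
    {"x": -30,"y": -1,"z": 0,"ax": 0,"ay": 0,"az": 0,"fingers": 1},
    {"x": -30,"y": -1,"z": 0,"ax": 0,"ay": 0,"az": 0,"fingers": 1},
    {"x": -30,"y": -1,"z": 0,"ax": 0,"ay": 0,"az": 0,"fingers": 1},
    {"x": -30,"y": -1,"z": 0,"ax": 0,"ay": 0,"az": 0,"fingers": 1},
    {"x": -28,"y": 0,"z": 0,"ax": 0,"ay": 0,"az": 0,"fingers": 1},
    {"x": -18,"y": 0,"z": 0,"ax": 0,"ay": 0,"az": 0,"fingers": 1},
  ],
)

```text
time: 29.38
tool_pos: [423.9, 182.0, 241.9]
orientation: [0.721, 0.693, -0.0, 0.001]
force: [0.6, -0.2, -0.3]
width: 0.686
finger_force: 64.8
```

>>> jog_arm(
  rows=[
    {"x": -9,"y": 0,"z": 0,"ax": 0,"ay": 0,"az": 0,"fingers": 1},
    {"x": -4,"y": 0,"z": 0,"ax": 0,"ay": 0,"az": 0,"fingers": 1},
    {"x": 0,"y": 0,"z": 0,"ax": 0,"ay": 0,"az": 0,"fingers": 1},
    {"x": 0,"y": 0,"z": 0,"ax": 0,"ay": 0,"az": 0,"fingers": 1},
  ],
)

```text
time: 29.72
tool_pos: [423.7, 172.6, 241.6]
orientation: [0.721, 0.693, 0.0, -0.0]
force: [-0.8, -0.4, -1.3]
width: 0.686
finger_force: 64.8
```

```bash
python3 - <<'E'
from h import *
st=env.get_state(); print(np.round(st['tool_pos'],1))
pic('wrist','w11.png'); pic('scene','s11.png')
A=cv2.imread('pics/w11.png')[60:360,140:500]; B=cv2.imread('pics/s11.png')[100:300,200:420]
B=cv2.resize(B,None,fx=2,fy=1.5,interpolation=2)
cv2.imwrite('pics/c11.png',np.hstack([cv2.convertScaleAbs(A,alpha=1.8),B]))
E
```

```text
[423.7 172.6 241.6]
```

View pics/c11.png

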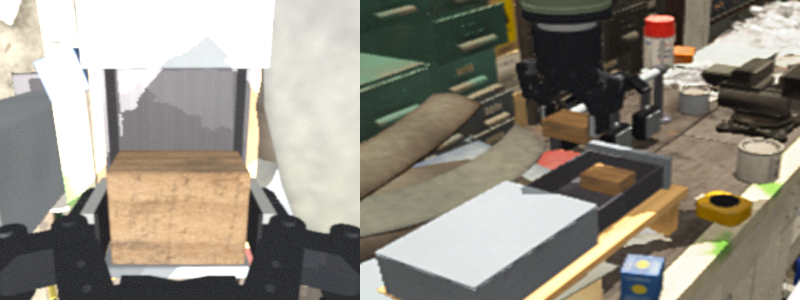

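The first block lies flat in the drawer and the second is aligned above it. The fingers stay well clear of the unit's front edge. Lowering.

>>> jog_arm(
  rows=[
    {"x": 0,"y": 0,"z": 10,"ax": 0,"ay": 0,"az": 0,"fingers": 1},
    {"x": 0,"y": 0,"z": 20,"ax": 0,"ay": 0,"az": 0,"fingers": 1},
    {"x": 0,"y": 0,"z": 25,"ax": 0,"ay": 0,"az": 0,"fingers": 1},
    {"x": 0,"y": 0,"z": 25,"ax": 0,"ay": 0,"az": 0,"fingers": 1},
    {"x": 0,"y": 0,"z": 20,"ax": 0,"ay": 0,"az": 0,"fingers": 1},
    {"x": 0,"y": 0,"z": 15,"ax": 0,"ay": 0,"az": 0,"fingers": 1},
    {"x": 0,"y": 0,"z": 10,"ax": 0,"ay": 0,"az": 0,"fingers": 1},
    {"x": 0,"y": 0,"z": 3,"ax": 0,"ay": 0,"az": 0,"fingers": 1},
    {"x": 0,"y": 0,"z": 2,"ax": 0,"ay": 0,"az": 0,"fingers": 1},
    {"x": 0,"y": 0,"z": 2,"ax": 0,"ay": 0,"az": 0,"fingers": 1},
    {"x": 0,"y": 0,"z": 0,"ax": 0,"ay": 0,"az": 0,"fingers": 1},
    {"x": 0,"y": 0,"z": 0,"ax": 0,"ay": 0,"az": 0,"fingers": 1},
  ],
)

```text
time: 30.82
tool_pos: [423.9, 171.7, 109.8]
orientation: [0.721, 0.693, 0.0, 0.0]
force: [1.2, 0.4, -0.5]
width: 0.692
finger_force: 64.8
```

>>> jog_arm(
  rows=[
    {"x": 0,"y": 0,"z": 1,"ax": 0,"ay": 0,"az": 0,"fingers": 1},
    {"x": 0,"y": 0,"z": 1,"ax": 0,"ay": 0,"az": 0,"fingers": 1},
    {"x": 0,"y": 0,"z": 1,"ax": 0,"ay": 0,"az": 0,"fingers": 1},
    {"x": 0,"y": 0,"z": 0,"ax": 0,"ay": 0,"az": 0,"fingers": 1},
    {"x": 0,"y": 0,"z": 0,"ax": 0,"ay": 0,"az": 0,"fingers": 1},
  ],
)

```text
time: 31.23
tool_pos: [423.6, 171.6, 106.3]
orientation: [0.721, 0.693, 0.0, -0.0]
force: [0.4, 0.5, -0.7]
width: 0.692
finger_force: 64.8
```

>>> jog_arm(
  rows=[
    {"x": 0,"y": 0,"z": 1,"ax": 0,"ay": 0,"az": 0,"fingers": 1},
    {"x": 0,"y": 0,"z": 1,"ax": 0,"ay": 0,"az": 0,"fingers": 1},
    {"x": 0,"y": 0,"z": 0,"ax": 0,"ay": 0,"az": 0,"fingers": 1},
    {"x": 0,"y": 0,"z": 0,"ax": 0,"ay": 0,"az": 0,"fingers": 1},
  ],
)

```text
time: 31.57
tool_pos: [423.8, 172.5, 105.3]
orientation: [0.721, 0.693, 0.001, 0.0]
force: [-6.5, 0.9, 29.2]
width: 0.691
finger_force: 68.3
```

Contact, so the block is seated. I'll part-open, rise, then go round to the drawer front with the fingers shut.

>>> jog_arm(
  rows=[
    {"x": 0,"y": 0,"z": 0,"ax": 0,"ay": 0,"az": 0,"fingers": 0.22},
    {"x": 0,"y": 0,"z": 0,"ax": 0,"ay": 0,"az": 0,"fingers": 0.22},
    {"x": 0,"y": 0,"z": 0,"ax": 0,"ay": 0,"az": 0,"fingers": 0.22},
    {"x": 0,"y": 0,"z": 0,"ax": 0,"ay": 0,"az": 0,"fingers": 0.22},
    {"x": 0,"y": 0,"z": -10,"ax": 0,"ay": 0,"az": 0,"fingers": 0.22},
    {"x": 0,"y": 0,"z": -25,"ax": 0,"ay": 0,"az": 0,"fingers": 0.22},
    {"x": 0,"y": 0,"z": -30,"ax": 0,"ay": 0,"az": 0,"fingers": 0.22},
    {"x": 0,"y": 0,"z": -35,"ax": 0,"ay": 0,"az": 0,"fingers": 0.22},
    {"x": 0,"y": 0,"z": -35,"ax": 0,"ay": 0,"az": 0,"fingers": 1},
    {"x": 0,"y": 0,"z": -35,"ax": 0,"ay": 0,"az": 0,"fingers": 1},
    {"x": 0,"y": 0,"z": -10,"ax": 0,"ay": 0,"az": 0,"fingers": 1},
    {"x": 0,"y": 0,"z": 0,"ax": 0,"ay": 0,"az": 0,"fingers": 1},
  ],
)

```text
time: 32.57
tool_pos: [424.4, 172.1, 287.2]
orientation: [0.721, 0.693, 0.002, 0.001]
force: [-0.4, -0.5, -0.8]
width: 0.215
finger_force: 0.0
```

>>> jog_arm(
  rows=[
    {"x": -10,"y": 0,"z": 0,"ax": 0,"ay": 0,"az": 0,"fingers": 1},
    {"x": -25,"y": 0,"z": 0,"ax": 0,"ay": 0,"az": 0,"fingers": 1},
    {"x": -30,"y": 0,"z": 0,"ax": 0,"ay": 0,"az": 0,"fingers": 1},
    {"x": -30,"y": 0,"z": 0,"ax": 0,"ay": 0,"az": 0,"fingers": 1},
    {"x": -30,"y": 0,"z": 0,"ax": 0,"ay": 0,"az": 0,"fingers": 1},
    {"x": -30,"y": 0,"z": 0,"ax": 0,"ay": 0,"az": 0,"fingers": 1},
    {"x": -20,"y": 0,"z": 0,"ax": 0,"ay": 0,"az": 0,"fingers": 1},
    {"x": -7,"y": 0,"z": 0,"ax": 0,"ay": 0,"az": 0,"fingers": 1},
    {"x": 0,"y": 0,"z": 0,"ax": 0,"ay": 0,"az": 0,"fingers": 1},
  ],
)

```text
time: 33.32
tool_pos: [416.0, -11.6, 283.6]
orientation: [0.722, 0.692, -0.0, -0.0]
force: [-0.5, -0.3, -0.2]
width: 0.0
finger_force: 0.0
```

```bash
python3 look.py w12.png pine_block_0,132 drawer_face,158 muff_0,150| sed '2d'
python3 - <<'E'
from h import *
pic('scene','s12.png')
A=cv2.imread('pics/w12.png')[0:300,120:500]; B=cv2.imread('pics/s12.png')[100:300,200:420]
B=cv2.resize(B,None,fx=1.9,fy=1.5,interpolation=2)
cv2.imwrite('pics/c12.png',np.hstack([cv2.convertScaleAbs(A,alpha=1.6),B]))
E
```

```text
33.3 [416.  -11.6 283.6] [ 7.217e-01  6.922e-01 -5.000e-04 -4.000e-04]
pine_block_0 0.87 [318.   0.] at [423. 146. 132.] box [[285.0, 0.0], [350.0, 0.0], [350.0, 6.0], [285.0, 6.0]] [[395.0, 147.0], [450.0, 145.0], [450.0, 141.0], [395.0, 143.0]]
pine_block_0 0.78 [316.  54.] at [420. 104. 132.] box [[284.0, 29.0], [353.0, 29.0], [353.0, 87.0], [284.0, 87.0]] [[393.0, 125.0], [452.0, 123.0], [452.0, 75.0], [389.0, 78.0]]
muff_0 0.73 [416. 326.] at [ 514. -170.  150.] box [[409.0, 321.0], [495.0, 318.0], [496.0, 334.0], [409.0, 338.0]] [[507.0, -163.0], [597.0, -162.0], [601.0, -183.0], [508.0, -184.0]]
muff_0 0.56 [465. 278.] at [ 562. -113.  150.] box [[380.0, 265.0], [416.0, 192.0], [544.0, 256.0], [508.0, 329.0]] [[475.0, -96.0], [508.0, -21.0], [638.0, -92.0], [613.0, -178.0]]
```

View pics/c12.png

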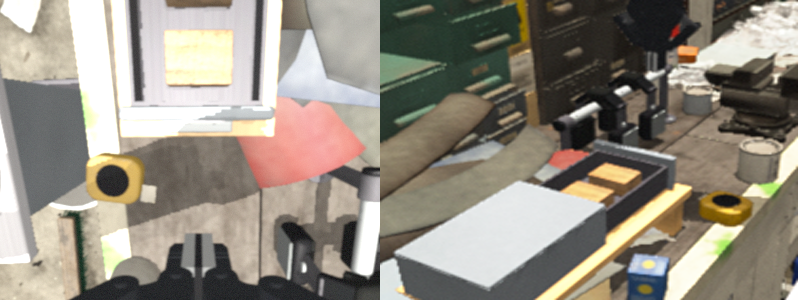

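Both blocks are in the drawer and both muffs hang on the bar. The space in front of the drawer is clear, so I'll lower the shut fingers and push.

>>> jog_arm(
  rows=[
    {"x": 0,"y": 1,"z": 10,"ax": 0,"ay": 0,"az": 0,"fingers": 1},
    {"x": 0,"y": 0,"z": 20,"ax": 0,"ay": 0,"az": 0,"fingers": 1},
    {"x": 0,"y": 0,"z": 25,"ax": 0,"ay": 0,"az": 0,"fingers": 1},
    {"x": 0,"y": 0,"z": 25,"ax": 0,"ay": 0,"az": 0,"fingers": 1},
    {"x": 0,"y": 0,"z": 25,"ax": 0,"ay": 0,"az": 0,"fingers": 1},
    {"x": 0,"y": 0,"z": 22,"ax": 0,"ay": 0,"az": 0,"fingers": 1},
    {"x": 0,"y": 0,"z": 16,"ax": 0,"ay": 0,"az": 0,"fingers": 1},
    {"x": 0,"y": 0,"z": 8,"ax": 0,"ay": 0,"az": 0,"fingers": 1},
    {"x": 6,"y": 0,"z": 0,"ax": 0,"ay": 0,"az": 0,"fingers": 1},
    {"x": 7,"y": 0,"z": 0,"ax": 0,"ay": 0,"az": 0,"fingers": 1},
    {"x": 7,"y": 0,"z": 0,"ax": 0,"ay": 0,"az": 0,"fingers": 1},
    {"x": 5,"y": 0,"z": 0,"ax": 0,"ay": 0,"az": 0,"fingers": 1},
  ],
)

```text
time: 34.57
tool_pos: [419.0, 16.0, 134.2]
orientation: [0.721, 0.693, 0.001, 0.001]
force: [0.7, -0.3, 1.1]
width: 0.003
finger_force: 0.0
```

>>> jog_arm(
  rows=[
    {"x": 4,"y": 0,"z": 0,"ax": 0,"ay": 0,"az": 0,"fingers": 1},
    {"x": 4,"y": 0,"z": 0,"ax": 0,"ay": 0,"az": 0,"fingers": 1},
    {"x": 4,"y": 0,"z": 0,"ax": 0,"ay": 0,"az": 0,"fingers": 1},
    {"x": 4,"y": 0,"z": 0,"ax": 0,"ay": 0,"az": 0,"fingers": 1},
    {"x": 4,"y": 0,"z": 0,"ax": 0,"ay": 0,"az": 0,"fingers": 1},
    {"x": 5,"y": 0,"z": 0,"ax": 0,"ay": 0,"az": 0,"fingers": 1},
    {"x": 5,"y": 0,"z": 0,"ax": 0,"ay": 0,"az": 0,"fingers": 1},
    {"x": 5,"y": 0,"z": 0,"ax": 0,"ay": 0,"az": 0,"fingers": 1},
    {"x": 5,"y": 0,"z": 0,"ax": 0,"ay": 0,"az": 0,"fingers": 1},
    {"x": 5,"y": 0,"z": 0,"ax": 0,"ay": 0,"az": 0,"fingers": 1},
    {"x": 5,"y": 0,"z": 0,"ax": 0,"ay": 0,"az": 0,"fingers": 1},
    {"x": 5,"y": 0,"z": 0,"ax": 0,"ay": 0,"az": 0,"fingers": 1},
  ],
)

```text
time: 35.57
tool_pos: [420.6, 70.1, 133.3]
orientation: [0.721, 0.693, -0.0, -0.0]
force: [-0.4, -0.7, 1.6]
width: 0.002
finger_force: 0.6
```

>>> jog_arm(
  rows=[
    {"x": 6,"y": 0,"z": 0,"ax": 0,"ay": 0,"az": 0,"fingers": 1},
    {"x": 7,"y": 0,"z": 0,"ax": 0,"ay": 0,"az": 0,"fingers": 1},
    {"x": 7,"y": 0,"z": 0,"ax": 0,"ay": 0,"az": 0,"fingers": 1},
    {"x": 7,"y": 0,"z": 0,"ax": 0,"ay": 0,"az": 0,"fingers": 1},
    {"x": 7,"y": 0,"z": 0,"ax": 0,"ay": 0,"az": 0,"fingers": 1},
    {"x": 7,"y": 0,"z": 0,"ax": 0,"ay": 0,"az": 0,"fingers": 1},
    {"x": 7,"y": 0,"z": 0,"ax": 0,"ay": 0,"az": 0,"fingers": 1},
    {"x": 7,"y": 0,"z": 0,"ax": 0,"ay": 0,"az": 0,"fingers": 1},
    {"x": 7,"y": 0,"z": 0,"ax": 0,"ay": 0,"az": 0,"fingers": 1},
    {"x": 7,"y": 0,"z": 0,"ax": 0,"ay": 0,"az": 0,"fingers": 1},
    {"x": 6,"y": 0,"z": 0,"ax": 0,"ay": 0,"az": 0,"fingers": 1},
    {"x": 5,"y": 0,"z": 0,"ax": 0,"ay": 0,"az": 0,"fingers": 1},
  ],
)

```text
time: 36.57
tool_pos: [423.8, 150.4, 133.3]
orientation: [0.721, 0.693, 0.0, -0.0]
force: [-0.6, -1.6, 0.8]
width: 0.001
finger_force: 0.6
```

>>> jog_arm(
  rows=[
    {"x": 4,"y": 0,"z": 0,"ax": 0,"ay": 0,"az": 0,"fingers": 1},
    {"x": 4,"y": 0,"z": 0,"ax": 0,"ay": 0,"az": 0,"fingers": 1},
    {"x": 4,"y": 0,"z": 0,"ax": 0,"ay": 0,"az": 0,"fingers": 1},
    {"x": 4,"y": 0,"z": 0,"ax": 0,"ay": 0,"az": 0,"fingers": 1},
    {"x": 4,"y": 0,"z": 0,"ax": 0,"ay": 0,"az": 0,"fingers": 1},
    {"x": 4,"y": 0,"z": 0,"ax": 0,"ay": 0,"az": 0,"fingers": 1},
    {"x": 3,"y": 0,"z": 0,"ax": 0,"ay": 0,"az": 0,"fingers": 1},
    {"x": 3,"y": 0,"z": 0,"ax": 0,"ay": 0,"az": 0,"fingers": 1},
    {"x": 3,"y": 0,"z": 0,"ax": 0,"ay": 0,"az": 0,"fingers": 1},
    {"x": 2,"y": 0,"z": 0,"ax": 0,"ay": 0,"az": 0,"fingers": 1},
    {"x": 0,"y": 0,"z": 0,"ax": 0,"ay": 0,"az": 0,"fingers": 1},
  ],
)

```text
time: 37.48
tool_pos: [425.2, 185.1, 133.3]
orientation: [0.721, 0.693, 0.0, -0.0]
force: [-0.3, 0.3, -0.2]
width: -0.005
finger_force: 0.0
```

>>> jog_arm(
  rows=[
    {"x": 2,"y": 0,"z": 0,"ax": 0,"ay": 0,"az": 0,"fingers": 1},
    {"x": 2,"y": 0,"z": 0,"ax": 0,"ay": 0,"az": 0,"fingers": 1},
    {"x": 2,"y": 0,"z": 0,"ax": 0,"ay": 0,"az": 0,"fingers": 1},
    {"x": 2,"y": 0,"z": 0,"ax": 0,"ay": 0,"az": 0,"fingers": 1},
    {"x": 2,"y": 0,"z": 0,"ax": 0,"ay": 0,"az": 0,"fingers": 1},
    {"x": 0,"y": 0,"z": 0,"ax": 0,"ay": 0,"az": 0,"fingers": 1},
  ],
)

```text
time: 37.98
tool_pos: [425.5, 195.1, 133.4]
orientation: [0.721, 0.693, 0.0, -0.0]
force: [0.1, 0.3, 0.4]
width: 0.001
finger_force: 0.0
```

>>> jog_arm(
  rows=[
    {"x": 1,"y": 0,"z": 0,"ax": 0,"ay": 0,"az": 0,"fingers": 1},
    {"x": 1,"y": 0,"z": 0,"ax": 0,"ay": 0,"az": 0,"fingers": 1},
    {"x": 1,"y": 0,"z": 0,"ax": 0,"ay": 0,"az": 0,"fingers": 1},
    {"x": 1,"y": 0,"z": 0,"ax": 0,"ay": 0,"az": 0,"fingers": 1},
    {"x": 0,"y": 0,"z": 0,"ax": 0,"ay": 0,"az": 0,"fingers": 1},
  ],
)

```text
time: 38.4
tool_pos: [425.7, 198.8, 133.3]
orientation: [0.721, 0.693, 0.0, -0.0]
force: [-0.3, 0.6, 0.1]
width: -0.001
finger_force: 0.0
```

>>> jog_arm(
  rows=[
    {"x": 1,"y": 0,"z": 0,"ax": 0,"ay": 0,"az": 0,"fingers": 1},
    {"x": 1,"y": 0,"z": 0,"ax": 0,"ay": 0,"az": 0,"fingers": 1},
    {"x": 1,"y": 0,"z": 0,"ax": 0,"ay": 0,"az": 0,"fingers": 1},
    {"x": 1,"y": 0,"z": 0,"ax": 0,"ay": 0,"az": 0,"fingers": 1},
    {"x": 0,"y": 0,"z": 0,"ax": 0,"ay": 0,"az": 0,"fingers": 1},
  ],
)

```text
time: 38.82
tool_pos: [425.8, 202.8, 133.3]
orientation: [0.721, 0.693, 0.0, -0.0]
force: [-0.1, 0.5, -0.0]
width: -0.002
finger_force: 0.0
```

```bash
python3 look.py w13.png drawer,158| sed '2d' | cut -c1-200; python3 - <<'E'
from h import *
pic('scene','s13.png')
cv2.imwrite('pics/c13.png',cv2.resize(cv2.imread('pics/s13.png')[110:300,190:440],None,fx=3,fy=3,interpolation=2))
E
```

```text
38.8 [425.8 202.8 133.3] [ 7.207e-01  6.932e-01  1.000e-04 -1.000e-04]
drawer 0.93 [312. 237.] at [424. 220. 158.] box [[153.0, 250.0], [153.0, 223.0], [467.0, 223.0], [467.0, 250.0]] [[357.0, 217.0], [359.0, 229.0], [489.0, 224.0], [490.0, 212.0]]
```

View pics/c13.png

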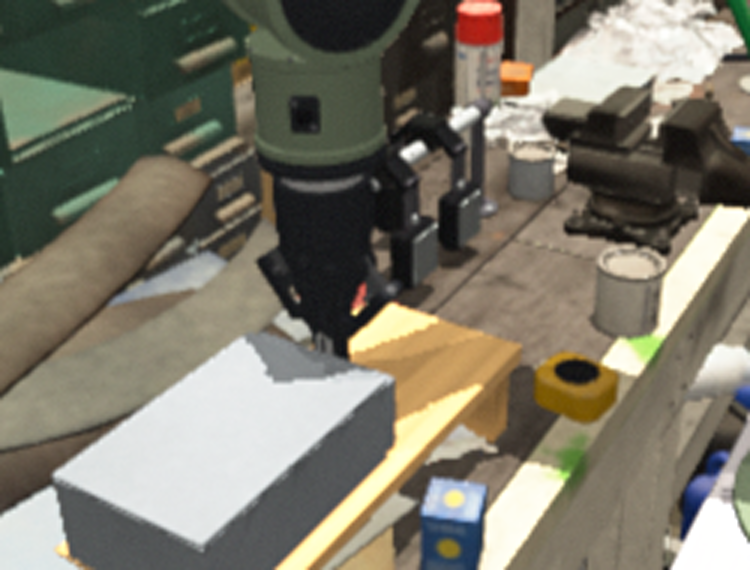

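The drawer is nearly shut and both muffs hang on the bar (crop ~(405,200) and (460,180)). I'll keep pushing gently until it hits the stop.

>>> jog_arm(
  rows=[
    {"x": 1,"y": 0,"z": 0,"ax": 0,"ay": 0,"az": 0,"fingers": 1},
    {"x": 1,"y": 0,"z": 0,"ax": 0,"ay": 0,"az": 0,"fingers": 1},
    {"x": 1,"y": 0,"z": 0,"ax": 0,"ay": 0,"az": 0,"fingers": 1},
    {"x": 0,"y": 0,"z": 0,"ax": 0,"ay": 0,"az": 0,"fingers": 1},
    {"x": 0,"y": 0,"z": 0,"ax": 0,"ay": 0,"az": 0,"fingers": 1},
  ],
)

```text
time: 39.38
tool_pos: [425.9, 205.5, 133.3]
orientation: [0.721, 0.693, -0.0, 0.0]
force: [-0.6, -1.3, 1.1]
width: -0.001
finger_force: 0.8
```

>>> jog_arm(
  rows=[
    {"x": 1,"y": 0,"z": 0,"ax": 0,"ay": 0,"az": 0,"fingers": 1},
    {"x": 1,"y": 0,"z": 0,"ax": 0,"ay": 0,"az": 0,"fingers": 1},
    {"x": 0,"y": 0,"z": 0,"ax": 0,"ay": 0,"az": 0,"fingers": 1},
    {"x": 0,"y": 0,"z": 0,"ax": 0,"ay": 0,"az": 0,"fingers": 1},
  ],
)

```text
time: 39.72
tool_pos: [425.9, 205.5, 133.2]
orientation: [0.721, 0.693, -0.001, 0.001]
force: [-1.2, -13.7, 9.0]
width: -0.0
finger_force: 7.2
```

It's hard against the stop (−14 N with no further travel), so the drawer is shut. Backing off and rising clear.

>>> jog_arm(
  rows=[
    {"x": -6,"y": 0,"z": 0,"ax": 0,"ay": 0,"az": 0,"fingers": 1},
    {"x": -15,"y": 0,"z": 0,"ax": 0,"ay": 0,"az": 0,"fingers": 1},
    {"x": -20,"y": 0,"z": 0,"ax": 0,"ay": 0,"az": 0,"fingers": 1},
    {"x": -20,"y": 0,"z": 0,"ax": 0,"ay": 0,"az": 0,"fingers": 1},
    {"x": -10,"y": 0,"z": -15,"ax": 0,"ay": 0,"az": 0,"fingers": 1},
    {"x": 0,"y": 0,"z": -30,"ax": 0,"ay": 0,"az": 0,"fingers": 1},
    {"x": 0,"y": 0,"z": -35,"ax": 0,"ay": 0,"az": 0,"fingers": 1},
    {"x": 0,"y": 0,"z": -35,"ax": 0,"ay": 0,"az": 0,"fingers": 1},
    {"x": 0,"y": 0,"z": -35,"ax": 0,"ay": 0,"az": 0,"fingers": 1},
    {"x": 0,"y": 0,"z": -35,"ax": 0,"ay": 0,"az": 0,"fingers": 1},
    {"x": 0,"y": 0,"z": -15,"ax": 0,"ay": 0,"az": 0,"fingers": 1},
    {"x": 0,"y": 0,"z": 0,"ax": 0,"ay": 0,"az": 0,"fingers": 1},
  ],
)

```text
time: 40.72
tool_pos: [424.3, 137.3, 336.6]
orientation: [0.721, 0.693, 0.002, 0.002]
force: [0.8, 0.8, -0.2]
width: -0.002
finger_force: 0.0
```

```bash
python3 look.py w14.png drawer,158 pine_block_0,195| sed '2d' | cut -c1-260; python3 - <<'E'
from h import *
for n in ['top','scene']:
    im=pic(n,n+'14.png'); E=ext(im)
    for q,z in [('muff_0',150),('pine_block_0',195),('drawer',158),('hardener_tin',60)]:
        for r in finder.masks_of(n,q):
            ys,xs=np.nonzero(r['mask']); print(n,q,round(r['p'],2),[xs.min(),xs.max(),ys.min(),ys.max()],np.round(onz(im,E,r['location'],z)))
E
```

```text
40.7 [424.3 137.3 336.6] [0.7208 0.6931 0.0023 0.0015]
drawer 0.77 [312.  96.] at [423. 219. 158.] box [[246.0, 112.0], [246.0, 85.0], [378.0, 85.0], [378.0, 112.0]] [[356.0, 206.0], [358.0, 232.0], [489.0, 227.0], [489.0, 201.0]]
top muff_0 0.98 [np.int64(373), np.int64(394), np.int64(161), np.int64(200)] [ 562. -228.  150.]
top muff_0 0.84 [np.int64(342), np.int64(361), np.int64(160), np.int64(199)] [ 574. -131.  150.]
top hardener_tin 0.59 [np.int64(433), np.int64(456), np.int64(184), np.int64(198)] [ 544. -445.   60.]
scene muff_0 0.64 [np.int64(315), np.int64(350), np.int64(146), np.int64(193)] [ 486. -119.  150.]
scene muff_0 0.6 [np.int64(301), np.int64(335), np.int64(158), np.int64(205)] [484. -19. 150.]
scene drawer 0.43 [np.int64(316), np.int64(321), np.int64(235), np.int64(258)] [337. 248. 158.]
scene hardener_tin 0.55 [np.int64(359), np.int64(375), np.int64(157), np.int64(176)] [ 510. -408.   60.]
```

```bash
python3 -c "
from workcell import env
print(env.hand_in())"
```

```text
the job is handed in; nothing more can be done
None
```

Both pairs of ear defenders hang on the rail bar and both pine blocks lie in the drawer. The drawer is shut against its stop, the tin wasn't touched, and I handed the job in at about 41 s.

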